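# Tighten the loose gear screw under the sliding guard

## Task

One of the two slotted clamp screws in the gear case is loose: its slot stands skew, while the tight one's slot points straight across the guard's track. Slide the clear guard fully open, tighten the loose screw clockwise to its stop with the flat-bladed key from the wooden rack (not with the fingers), put the key back upright in its pocket and slide the guard fully shut. Leave the tight screw and everything else on the bench as it is.

Things in the scene. Friction and masses are not known exactly. Their poses are not given: they have to be found in the camera images.
- machine: grey gear case fixed to the bench; origin on the bench under the centre of its open-topped bay, y along the guard's track, x to the back. Bay outside: x -75 to 75, y -100 to 100 mm, walls 6 thick, 105 high; a closed gearbox of that depth and height goes on to y = 290. Track rails along front and back edges reach 119 high. A motor behind (x 75 to 170, y 90 to 240) reaches 130 high.
- guard (a joint): slide of the guard along the machine's +y: 0 = fully shut over the bay, 0.165 m = fully open (end stop). It needs about 3 N and stays where it is left. At the start it is shut or up to 20 mm ajar.
- guard_grip (a point): top centre of the guard's upright grip bar (moves with it; axes as the machine's; y = 70 mm from the bay's centre when shut). Bar 12 mm thick along y (the sliding direction), 60 long along x, 35 high above its foot plate. The guard is a clear sheet in a metal frame, 132 (x) x 190 (y) mm, its top 114 above the bench; the bar's top is 150 above it.
- screw_loose_slot (a point): centre of the top face of the loose screw's head, x axis along the slot. Head 42 mm across, its top 59 above the bench; slot 8.5 wide, 10 deep, 38 long, open at both ends. The screws stand at machine x = 0, y = -45 and 45 mm, either way round. The key turns idle up to about 0.17 rad in the slot before it drives the head (0.1 N m).
- screw_loose (a joint): angle of the loose screw, growing clockwise from above: starts between 0 and 0.5 rad, stops at 1.4 rad (tight), where the slot lies along the machine's x.
- screw_tight_slot (a point): the same point on the other, already tight screw, which is alike except that its slot lies along the machine's x.
- wheel_loose: steel gear wheel, 86 mm across, that carries the loose screw; origin 1 mm above the bench, on its axis; top at 25 mm, hub to 41 mm
- wheel_tight: the like wheel that carries the tight screw
- screw_tight (a joint): angle of the tight screw; at its stop, 1.4 rad, from the start.
- rack: wooden block fixed to the bench, 70 mm (x) by 205 (y) by 40 high, origin at the centre of its underside. Three pockets in its top at y = -65, 0 and 65 mm, each 17 (x) by 37 (y) mm and 34 deep, hold three steel tools in any order.
- key: flat-bladed key, 140 g, upright in a rack pocket; origin at the blade's lower edge, z up; axes as the rack's at the start. Blade 28 mm wide (y), 4.5 thick (3 in the lowest 5 mm), z 0 to 32; collar of 40 diameter, z 30 to 36, rests on the rack so that the blade hangs 30 deep; shank 16 thick; flat grip plate 14 thick (x), 46 wide (y), z 68 to 110. The other tools have a round or square head.
- punch: tool in the rack with a round 26 mm knob on top, 102 mm long, same collar; origin at the level of the key's (10 mm above the bench)
- reamer: tool in the rack with a square 28 mm block on top, 91 mm long, same collar; origin as the punch's
- spray_can: bystander: upright spray can, 52 mm across, about 145 tall; origin at its underside
- grease_tin: bystander: upright jar with white cap, 56 mm across, 70 tall; origin at its underside
- tape_roll: bystander: roll of paper tape lying flat, 84 mm outside, 30 tall; origin at its underside
- mug: bystander: white mug, 76 mm across, 90 tall; origin at its underside
- hammer: bystander: hammer lying flat, handle towards its -x; origin at its underside
- wood_block: bystander: offcut of wood 60 x 110 x 30 mm; origin at its underside
- spanner: bystander: open spanner lying flat along its x; origin at its underside
Not all that is in view belongs to the job. Leave any turquoise or yellow look-alike of the key alone.

How it is judged:
By the outcome, as a careful person would: the job done as asked, in the order asked, and still so for the second after the job is handed in, with the robot touching nothing.
It also fails if it takes over 72 s, if anything falls off the work surface, if the arm or the gripper's body presses on something with over 40 N, if the wrist force passes 120 N, or if a joint passes its speed limit or range.

## Robot

A 6-joint arm with a two-finger parallel gripper is mounted at the origin on the work surface. World frame = base frame: x ahead of the robot, y to its left, z up, the work surface at z = 0. Lengths are in mm, angles in rad, forces in N, time in s.
With the tool pointing down it reaches from about 350 to 875 mm from the base axis. Payload 4.2 kg.
Tool frame: the origin (TCP) lies on the centre line of the jaws, within the pads' length; the fingertips stand 14 mm ahead of it and the grasp point (between the pads) lies 5 mm behind it (tcp_to_tips is the distance from the TCP to the fingertips, in mm); z points along the fingers, y is the direction in which the jaws open and shut (so a half turn about z gives the same grasp; the last joint's range is limited). The gripper opens to 85 mm and grips with 20 to 120 N. Pads are 22 mm wide; open, the fingers measure 114 mm over their backs; the gripper's body (76 mm by 85 mm) begins 54 mm behind the grasp point. The pads swing forward as they close: fully open they stand 13 mm farther back than shut.
Start: joints at [1.569, 0.385, 0.008, 0, -1.194, -0.259], TCP at [161.127, 603.852, 245.312] pointing down, gripper open.
Joint ranges: [-3.14, 3.14], [-1.21, 2.06], [-1.07, 1.41], [-3.16, 2.05], [-2.99, -0.16], [-3.1, 3.1]. Speed limits (rad/s): [2.79, 2.79, 3.14, 3.14, 3.14, 3.14].

## Interface

Orientations are given as a unit quaternion [x, y, z, w].
In Python, from bench import read_state, get_image, job_done, tcp_to_tips gives the robot as it stands. The module is installed in compiled form; this text tells all that it offers.
- The arm moves only by the tool play_rows, never from a script. Its argument "targets" is a list of rows, each an object of numbers: "gripper": the gripper's target within -1 to 1 (shut at 1, half-way at 0, fully open at -1); "tx", "ty", "tz": the shift along the tool's x, y, z scaled (see below); "spin": the turn about the tool's z scaled (see below). A call has 1 to 12 rows; each row is the pose to reach, as a shift and turn from the pose commanded when the call began, along the tool's axes at that moment; what a row does not reach only later rows make up. The controller multiplies each number of a shift by 0.25 m and each number of a turn by pi/4 rad. A row lasts 1/8 s, in which the tool goes at most 62.5 mm and 10.7 degrees, less where a joint would pass 70% of its speed; a pose out of reach is approached as far as the arm can. A call with a number of a shift or a turn outside -1 to 1 is refused whole. A call with a gripper value outside its range is refused whole. The fingers move at their own pace and stop on an object; the grip force is fixed at half the most. Time passes only in rows, so rows that repeat a pose let the fingers close. It gives the time, the measured TCP pose, the force and the opening at its end, in the units of the state.
- read_state(): the state, without advancing time (a new reading comes with each control period).
- get_image(name): name is "scene" or "top"; returns a dict with "frame" (420x560x3 uint8, red, green, blue), "depth" (420x560 float32, mm along the optical axis (not along the pixel's ray), 0 where there is no reading), "mtx" (3x3 intrinsics, pixels), "world_to_cam" (4x4, takes a point from world to camera coordinates). Camera axes: x right, y up, looking along -z (the intrinsics and any distortion apply to the point x, -y, -z); pixel columns grow to the right and rows downward; lengths in mm; the calibration is good to about 2 mm. A picture is of the moment at which its call begins.
- job_done(): hands the job in, once; it reports no verdict.
The state is a dict: "clock": time; "joints": joint angles; "joint_vel": joint speeds; "joint_efforts": joint torques, N m; "position": TCP position; "ee_rot": TCP orientation; "contact_force": force on the tool from outside, world axes, zero at the start; "wrist_torque": the same for the moment, N m; "gripper_width": finger opening in mm.
Only numpy, scipy, OpenCV 4.12 (cv2) and the standard library are available. Lean on these libraries where they do the work, as an engineer would, in place of code of your own. Each camera call takes 0.05 s, during which the arm holds its last target.

## Working session

There is one attempt and no reset: what is moved stays moved. The work goes in short steps, Python scripts to look and compute and a tool call to move; the robot and the scene stay as the last step left them, time stands still between calls to the robot, and variables do not carry over. Pictures are saved under pics/ and viewed, and the job is handed in when it is done.

Besides the shell and the picture viewer there is one more tool, called after "Request:" by a JSON object that holds its "op" and its "data". play_rows: Moves the arm, as the interface text tells. Its arguments: {"type":"object","properties":{"targets":{"type":"array","items":{"type":"object","properties":{"gripper":{"type":"number"},"tx":{"type":"number","minimum":-1,"maximum":1},"ty":{"type":"number","minimum":-1,"maximum":1},"tz":{"type":"number","minimum":-1,"maximum":1},"spin":{"type":"number","minimum":-1,"maximum":1}}}}},"required":["targets"]}

```bash
mkdir -p pics; cat > h.py <<'E'
import numpy as np, cv2
from bench import read_state,get_image
def snap(name,fn):
    d=get_image(name); cv2.imwrite(f'pics/{fn}.png',cv2.cvtColor(d['frame'],cv2.COLOR_RGB2BGR)); np.savez(f'pics/{fn}.npz',**d); return d
def load(fn): return np.load(f'pics/{fn}.npz')
def px2w(d,u,v,depth=None,z=None):
    K=d['mtx'];T=np.linalg.inv(d['world_to_cam'])
    r=np.array([(u-K[0,2])/K[0,0],-(v-K[1,2])/K[1,1],-1.0])
    if z is not None:
        R=T[:3,:3]@r; s=(z-T[2,3])/R[2]; return T[:3,3]+s*R
    if depth is None: depth=d['depth'][int(round(v)),int(round(u))]
    return T[:3,:3]@(r*depth)+T[:3,3]
def w2px(d,p):
    c=(d['world_to_cam']@np.append(p,1))[:3]; K=d['mtx']
    return K[0,0]*c[0]/-c[2]+K[0,2], K[1,1]*-c[1]/-c[2]+K[1,2]
def crop(fn,x0,y0,x1,y1,s,out):
    im=cv2.imread(f'pics/{fn}.png')[y0:y1,x0:x1]; cv2.imwrite(f'pics/{out}.png',cv2.resize(im,None,fx=s,fy=s,interpolation=cv2.INTER_CUBIC))
E
python3 - <<'E'
from h import *
for n in ('scene','top'):
    d=snap(n,n+'0'); print(d['mtx'],d['world_to_cam'],d.keys())
print(read_state())
E
```

```text
[[391.65271929   0.         287.17352055]
 [  0.         391.65271929 211.67093292]
 [  0.           0.           1.        ]] [[ 3.96449229e-01  9.18040592e-01  5.42960392e-03 -2.03600615e+02]
 [-5.37269667e-01  2.27212245e-01  8.12228971e-01  1.95049848e+02]
 [ 7.44425492e-01 -3.24924711e-01  5.83313483e-01 -1.64434318e+03]
 [ 0.00000000e+00  0.00000000e+00  0.00000000e+00  1.00000000e+00]] dict_keys(['frame', 'depth', 'mtx', 'world_to_cam'])
[[474.41318403   0.         282.84223756]
 [  0.         474.41318403 211.24680452]
 [  0.           0.           1.        ]] [[-2.33125658e-02 -9.99633295e-01  1.37768186e-02  4.23535034e+00]
 [ 9.96088366e-01 -2.20506186e-02  8.55671465e-02 -5.50942473e+02]
 [-8.52319811e-02  1.57177184e-02  9.96237152e-01 -1.48741225e+03]
 [ 0.00000000e+00  0.00000000e+00  0.00000000e+00  1.00000000e+00]] dict_keys(['frame', 'depth', 'mtx', 'world_to_cam'])
{'clock': 0.1, 'joints': array([ 1.56858768e+00,  3.85475235e-01,  6.78724377e-03, -4.03769513e-04,
       -1.19401347e+00, -2.58618300e-01]), 'joint_vel': array([ 0.00101505, -0.00240265,  0.00376968,  0.00290368,  0.0006707 ,
       -0.00034204]), 'joint_efforts': array([-1.28408683e-04, -3.93323672e+01,  1.88926256e+01,  4.19793561e+00,
       -2.62817062e-03,  8.34832065e-06]), 'position': array([161.02656208, 603.39930353, 244.34794504]), 'ee_rot': array([ 9.91498056e-01, -1.30117882e-01, -6.43225663e-05,  9.68743627e-04]), 'contact_force': array([0.16541029, 0.01281119, 0.75115343]), 'wrist_torque': array([-0.02514001,  0.05276028, -0.00066218]), 'gripper_width': 85.4022470451994}
```

View pics/scene0.png

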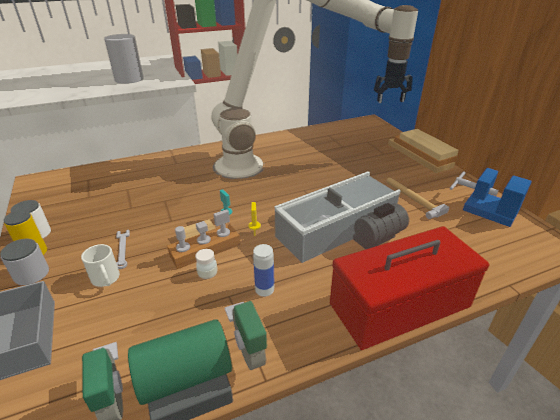

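View pics/top0.png

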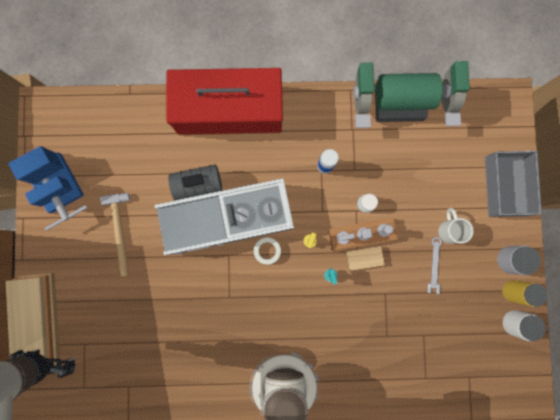

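```bash
python3 - <<'E'
from h import *
crop('top0',150,170,310,270,5,'t_m'); crop('top0',300,190,420,290,6,'t_r'); crop('scene0',150,170,290,270,5.5,'s_r'); crop('scene0',260,165,420,265,5,'s_m')
E
```

```text
(no output)
```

View pics/t_m.png

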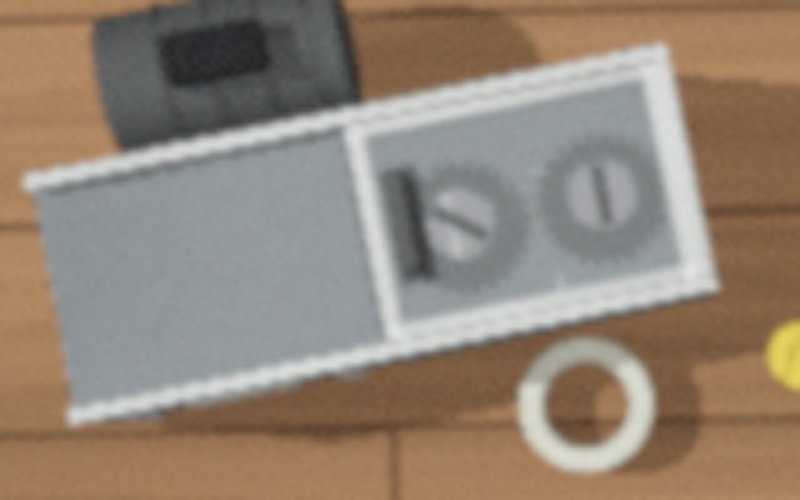

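View pics/t_r.png

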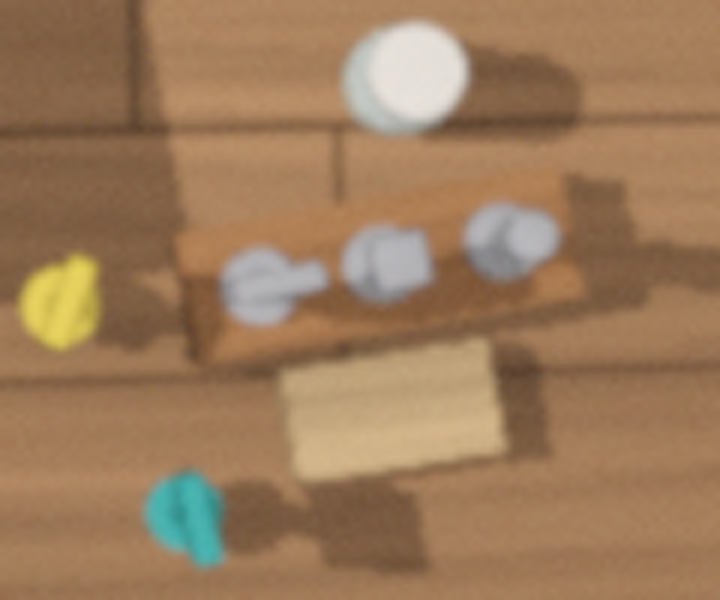

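View pics/s_r.png

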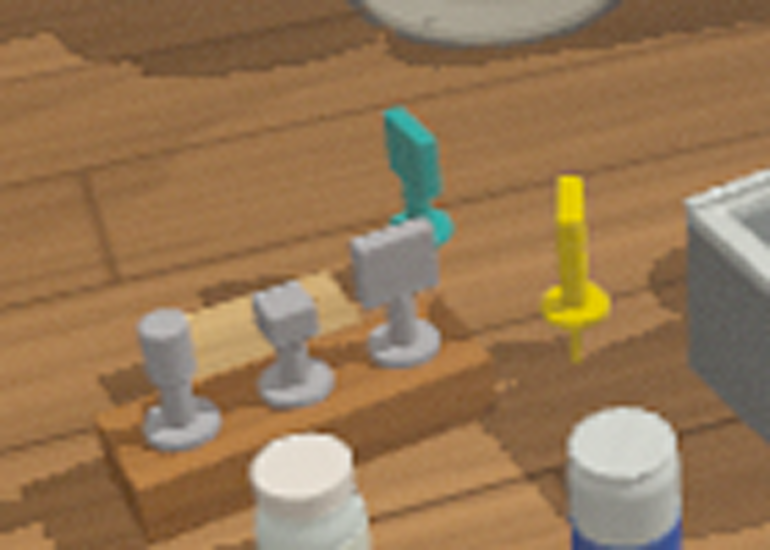

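View pics/s_m.png

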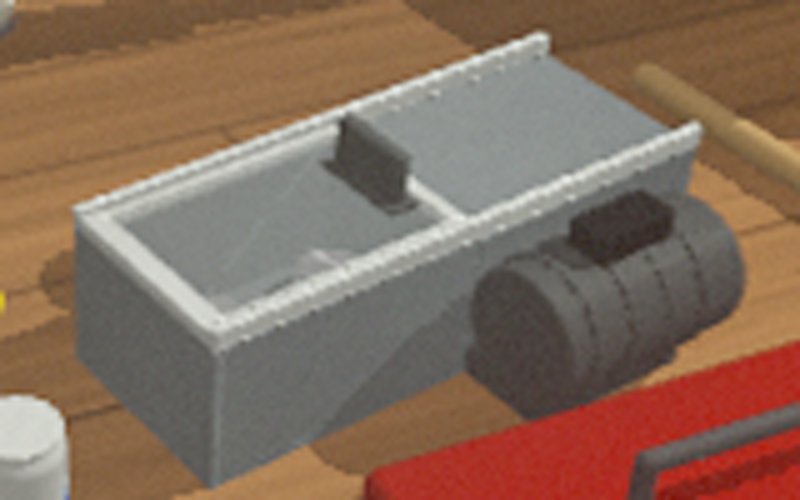

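```bash
cat > m.py <<'E'
from h import *
from scipy.optimize import least_squares
d=load('top0')
px=np.array([(25,178),(665,45),(717,285),(72,420)])/5+np.array([150,170])
loc=np.array([(75,290),(75,-100),(-75,-100),(-75,290)],float)
W=np.array([px2w(d,u,v,z=119)[:2] for u,v in px])
def f(p):
    c,s=np.cos(p[2]),np.sin(p[2]); return (loc@np.array([[c,s],[-s,c]])+p[:2]-W).ravel()
r=least_squares(f,[400,0,0]); print('machine',r.x,r.fun.reshape(4,2))
M=r.x
def m2w(x,y):
    c,s=np.cos(M[2]),np.sin(M[2]); return np.array([c*x-s*y+M[0],s*x+c*y+M[1]])
if __name__=='__main__':
    for t in [(0,45),(0,-45)]: print('pred',m2w(*t))
    for n,a,b in [('loose',(430,207),(489,238)),('tight',(597,166),(606,223))]:
        A=px2w(d,a[0]/5+150,a[1]/5+170,z=59);B=px2w(d,b[0]/5+150,b[1]/5+170,z=59)
        print(n,(A+B)/2,np.hypot(*(A-B)[:2]),np.arctan2(*(A-B)[[1,0]])-M[2])
    # grip bar top z=150
    for p in [(399,170),(420,278)]: print('bar',px2w(d,p[0]/5+150,p[1]/5+170,z=150))
    # rack top corners z=40
    for p in [(178,235),(565,178),(585,290),(205,362)]: print('rack',px2w(d,p[0]/6+300,p[1]/6+190,z=40))
    for p in [(260,287),(381,263),(505,241)]: print('collar',px2w(d,p[0]/6+300,p[1]/6+190,z=46))
    A=[px2w(d,p[0]/6+300,p[1]/6+190,z=120) for p in [(240,290),(327,275)]]; print('plate',A)
    from bench import tcp_to_tips; print(tcp_to_tips() if callable(tcp_to_tips) else tcp_to_tips)
E
python3 m.py
```

```text
machine [5.49170343e+02 7.46307726e+01 1.85115868e-01] [[ 1.50275872  0.3723178 ]
 [ 1.4811915  -0.33840065]
 [-1.14636362 -0.37162907]
 [-1.8375866   0.33771192]]
pred [540.88762402 118.86194444]
pred [557.45306212  30.3996007 ]
loose [540.54989997 119.60365974  59.        ] 41.48187101980762 0.8793145458320218
tight [556.07208431  31.10834893  59.        ] 36.045268963743176 -0.05026531202279344
bar [564.71550468 147.90646052 150.        ]
bar [501.37259209 136.59078492 150.        ]
rack [ 489.6950357  -153.91832161   40.        ]
rack [ 515.05543486 -358.65734855   40.        ]
rack [ 456.02298152 -366.61724317   40.        ]
rack [ 423.06663791 -165.92505471   40.        ]
collar [ 461.34404862 -195.17500737   46.        ]
collar [ 472.40237463 -258.86836408   46.        ]
collar [ 482.40907111 -324.25772657   46.        ]
plate [array([ 458.13028749, -174.6925217 ,  120.        ]), array([ 464.56227237, -218.12918206,  120.        ])]
14.0
```

```bash
cat > go.py <<'E'
import sys
from m import m2w,M
from h import *
from scipy.spatial.transform import Rotation as Ro
def plan(x,y,z,yaw=None,q=None,p=None):
    s=read_state(); R=Ro.from_quat(s['ee_rot'] if q is None else q).as_matrix()
    p=s['position'] if p is None else p
    cur=np.arctan2(R[1,0],R[0,0])
    dt=R.T@(np.array([x,y,z])-p)/250
    sp=0 if yaw is None else -((yaw-cur+np.pi)%(2*np.pi)-np.pi)/(np.pi/4)
    print('pos',s['position'].round(2),'yaw',round(cur,4),'tilt',(R[2]).round(4),'t',dt.round(4),'spin',round(sp,4),'F',s['contact_force'].round(1),'T',s['wrist_torque'].round(2),'w',round(s['gripper_width'],1),'j6',s['joints'][5].round(3),'clk',s['clock'])
if __name__=='__main__':
    plan(*[float(eval(a)) for a in sys.argv[1:]])
E
python3 -c "
from go import *
print(m2w(0,32))
plan(352,355,245,0.185)"
```

```text
machine [5.49170343e+02 7.46307726e+01 1.85115868e-01] [[ 1.50275872  0.3723178 ]
 [ 1.4811915  -0.33840065]
 [-1.14636362 -0.37162907]
 [-1.8375866   0.33771192]]
[543.28040952 106.08405034]
pos [161.03 603.4  244.35] yaw -0.261 tilt [ 1.0e-04  1.9e-03 -1.0e+00] t [ 0.9944  0.7629 -0.001 ] spin -0.5678 F [0.2 0.  0.8] T [-0.03  0.05 -0.  ] w 85.4 j6 -0.259 clk 0.1
```

Request:
{"op": "play_rows", "data": {"targets": [{"tx": 0.99, "ty": 0.76, "tz": 0, "spin": -0.568, "gripper": 1}, {"tx": 0.99, "ty": 0.76, "tz": 0, "spin": -0.568, "gripper": 1}, {"tx": 0.99, "ty": 0.76, "tz": 0, "spin": -0.568, "gripper": 1}, {"tx": 0.99, "ty": 0.76, "tz": 0, "spin": -0.568, "gripper": 1}, {"tx": 0.99, "ty": 0.76, "tz": 0, "spin": -0.568, "gripper": 1}, {"tx": 0.99, "ty": 0.76, "tz": 0, "spin": -0.568, "gripper": 1}, {"tx": 0.99, "ty": 0.76, "tz": 0, "spin": -0.568, "gripper": 1}, {"tx": 0.99, "ty": 0.76, "tz": 0, "spin": -0.568, "gripper": 1}]}}

```text
clock: 1.1
position: [350.7, 357.4, 245.1]
ee_rot: [0.996, 0.093, -0.0, 0.0]
contact_force: [0.6, -0.4, 0.0]
gripper_width: -0.1
```

```bash
python3 go.py 543.3 106 200 0.185|tail -1; python3 go.py 543.3 106 139 0.185|tail -1
```

```text
pos [350.7  357.4  245.11] yaw 0.1869 tilt [-2.e-04  1.e-04 -1.e+00] t [0.5702 1.1312 0.1804] spin 0.0024 F [ 0.6 -0.4  0. ] T [-0.04  0.02 -0.07] w -0.1 j6 0.638 clk 1.1
pos [350.7  357.4  245.11] yaw 0.1869 tilt [-2.e-04  1.e-04 -1.e+00] t [0.5703 1.1312 0.4244] spin 0.0024 F [ 0.6 -0.4  0. ] T [-0.04  0.02 -0.07] w -0.1 j6 0.638 clk 1.1
```

Request:
{"op": "play_rows", "data": {"targets": [{"tx": 0.57, "ty": 1.0, "tz": 0.16, "gripper": 1}, {"tx": 0.57, "ty": 1.0, "tz": 0.16, "gripper": 1}, {"tx": 0.57, "ty": 1.0, "tz": 0.16, "gripper": 1}, {"tx": 0.57, "ty": 1.0, "tz": 0.16, "gripper": 1}, {"tx": 0.57, "ty": 1.0, "tz": 0.16, "gripper": 1}, {"tx": 0.57, "ty": 1.0, "tz": 0.16, "gripper": 1}]}}

```text
invalid input
```

```bash
python3 go.py 543.3 106 200 0.185|tail -1; python3 go.py 543.3 106 139 0.185|tail -1
```

```text
pos [350.7  357.4  245.11] yaw 0.1869 tilt [-2.e-04  1.e-04 -1.e+00] t [0.5702 1.1312 0.1804] spin 0.0024 F [ 0.6 -0.4  0. ] T [-0.04  0.02 -0.07] w -0.1 j6 0.638 clk 1.1
pos [350.7  357.4  245.11] yaw 0.1869 tilt [-2.e-04  1.e-04 -1.e+00] t [0.5703 1.1312 0.4244] spin 0.0024 F [ 0.6 -0.4  0. ] T [-0.04  0.02 -0.07] w -0.1 j6 0.638 clk 1.1
```

Request:
{"op": "play_rows", "data": {"targets": [{"tx": 0.57, "ty": 1.0, "tz": 0.16, "spin": 0, "gripper": 1}, {"tx": 0.57, "ty": 1.0, "tz": 0.16, "spin": 0, "gripper": 1}, {"tx": 0.57, "ty": 1.0, "tz": 0.16, "spin": 0, "gripper": 1}, {"tx": 0.57, "ty": 1.0, "tz": 0.16, "spin": 0, "gripper": 1}, {"tx": 0.57, "ty": 1.0, "tz": 0.16, "spin": 0, "gripper": 1}, {"tx": 0.57, "ty": 1.0, "tz": 0.16, "spin": 0, "gripper": 1}, {"tx": 0.57, "ty": 1.0, "tz": 0.16, "spin": 0, "gripper": 1}]}}

```text
clock: 1.98
position: [537.2, 138.0, 205.0]
ee_rot: [0.996, 0.093, -0.0, 0.0]
contact_force: [0.1, -0.2, -0.2]
gripper_width: 0.1
```

```bash
python3 go.py 543.3 106 139 0.185|tail -1
```

```text
pos [537.17 138.05 204.97] yaw 0.1866 tilt [-6.e-04  1.e-04 -1.e+00] t [0.0005 0.1305 0.2639] spin 0.0021 F [ 0.1 -0.2 -0.2] T [-0.04  0.06 -0.  ] w 0.1 j6 1.214 clk 1.975
```

Request:
{"op": "play_rows", "data": {"targets": [{"tx": 0, "ty": 0.13, "tz": 0, "spin": 0, "gripper": 1}, {"tx": 0, "ty": 0.13, "tz": 0.1, "spin": 0, "gripper": 1}, {"tx": 0, "ty": 0.13, "tz": 0.264, "spin": 0, "gripper": 1}, {"tx": 0, "ty": 0.13, "tz": 0.264, "spin": 0, "gripper": 1}]}}

```text
clock: 2.48
position: [540.9, 105.7, 137.0]
ee_rot: [0.996, 0.094, -0.003, 0.001]
contact_force: [-0.0, 0.9, 0.1]
gripper_width: 0.0
```

Request:
{"op": "play_rows", "data": {"targets": [{"tx": 0, "ty": -0.04, "tz": 0, "spin": 0, "gripper": 1}, {"tx": 0, "ty": -0.1, "tz": 0, "spin": 0, "gripper": 1}, {"tx": 0, "ty": -0.17, "tz": 0, "spin": 0, "gripper": 1}, {"tx": 0, "ty": -0.24, "tz": 0, "spin": 0, "gripper": 1}, {"tx": 0, "ty": -0.31, "tz": 0, "spin": 0, "gripper": 1}, {"tx": 0, "ty": -0.38, "tz": 0, "spin": 0, "gripper": 1}, {"tx": 0, "ty": -0.45, "tz": 0, "spin": 0, "gripper": 1}, {"tx": 0, "ty": -0.52, "tz": 0, "spin": 0, "gripper": 1}, {"tx": 0, "ty": -0.59, "tz": 0, "spin": 0, "gripper": 1}, {"tx": 0, "ty": -0.65, "tz": 0, "spin": 0, "gripper": 1}, {"tx": 0, "ty": -0.69, "tz": 0, "spin": 0, "gripper": 1}, {"tx": 0, "ty": -0.69, "tz": 0, "spin": 0, "gripper": 1}]}}

```text
clock: 3.98
position: [510.8, 275.5, 138.6]
ee_rot: [0.996, 0.093, -0.001, -0.0]
contact_force: [-0.3, -0.1, 0.8]
gripper_width: 0.2
```

```bash
python3 go.py 0 0 139 0.185|tail -1; python3 -c "
from h import *
snap('top','top1'); crop('top1',130,150,310,270,4.4,'t1')"
```

```text
pos [510.79 275.54 138.64] yaw 0.1858 tilt [-1.3e-03 -7.0e-04 -1.0e+00] t [-2.2116e+00  7.0570e-01  9.0000e-04] spin 0.001 F [-0.3 -0.1  0.8] T [0.04 0.02 0.02] w 0.2 j6 0.985 clk 3.975
```

View pics/t1.png

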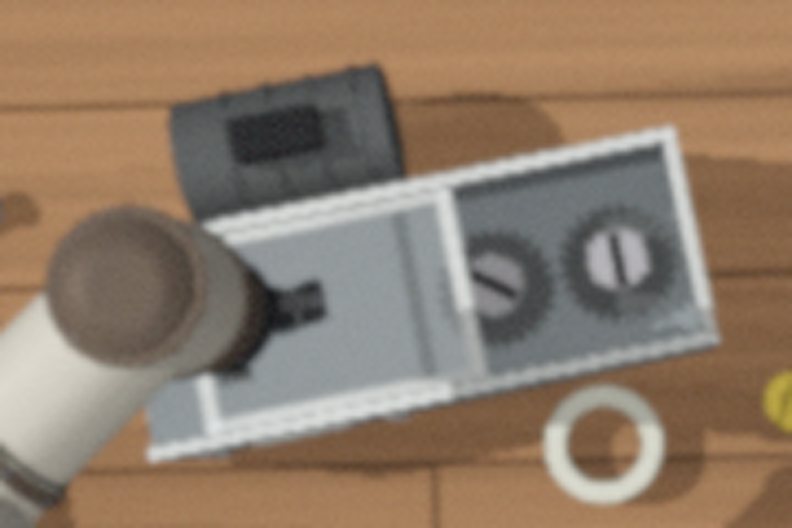

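Request:
{"op": "play_rows", "data": {"targets": [{"tx": 0, "ty": -0.02, "tz": 0, "spin": 0, "gripper": 1}, {"tx": 0, "ty": -0.035, "tz": 0, "spin": 0, "gripper": 1}, {"tx": 0, "ty": -0.045, "tz": 0, "spin": 0, "gripper": 1}]}}

```text
clock: 4.4
position: [508.9, 285.0, 138.7]
ee_rot: [0.996, 0.092, -0.001, 0.001]
contact_force: [-1.7, -2.4, -1.3]
gripper_width: -0.3
```

Request:
{"op": "play_rows", "data": {"targets": [{"tx": 0, "ty": -0.01, "tz": 0, "spin": 0, "gripper": 1}, {"tx": 0, "ty": -0.02, "tz": 0, "spin": 0, "gripper": 1}]}}

```text
clock: 4.65
position: [508.3, 287.7, 138.7]
ee_rot: [0.996, 0.092, -0.002, 0.003]
contact_force: [6.0, -15.1, -2.1]
gripper_width: 0.0
```

Request:
{"op": "play_rows", "data": {"targets": [{"tx": 0, "ty": -0.008, "tz": 0, "spin": 0, "gripper": 1}, {"tx": 0, "ty": -0.008, "tz": 0, "spin": 0, "gripper": 1}]}}

```text
clock: 4.9
position: [508.3, 287.7, 138.8]
ee_rot: [0.996, 0.092, -0.002, 0.004]
contact_force: [5.5, -15.5, -0.5]
gripper_width: -0.1
```

```bash
python3 go.py 490 60 250 -0.59|tail -1
```

```text
pos [508.28 287.68 138.78] yaw 0.1841 tilt [-0.0046  0.0082 -1.    ] t [-0.2406  0.8855 -0.4365] spin 0.9856 F [  5.5 -15.5  -0.5] T [-4.19 -1.54 -0.  ] w -0.1 j6 0.958 clk 4.9
```

Request:
{"op": "play_rows", "data": {"targets": [{"tx": 0, "ty": 0.06, "tz": 0, "spin": 0, "gripper": 1}, {"tx": 0, "ty": 0.08, "tz": -0.2, "spin": 0, "gripper": 1}, {"tx": -0.03, "ty": 0.2, "tz": -0.43, "spin": 0.2, "gripper": 0}, {"tx": -0.24, "ty": 0.885, "tz": -0.43, "spin": 0.985, "gripper": 0}, {"tx": -0.24, "ty": 0.885, "tz": -0.43, "spin": 0.985, "gripper": 0}, {"tx": -0.24, "ty": 0.885, "tz": -0.43, "spin": 0.985, "gripper": 0}, {"tx": -0.24, "ty": 0.885, "tz": -0.43, "spin": 0.985, "gripper": 0}, {"tx": -0.24, "ty": 0.885, "tz": -0.43, "spin": 0.985, "gripper": 0}]}}

```text
clock: 5.9
position: [490.7, 64.1, 247.8]
ee_rot: [0.957, -0.29, 0.001, -0.001]
contact_force: [0.1, 0.3, -0.0]
gripper_width: 42.5
```

```bash
python3 go.py 461.5 -195.3 200 -1.409|tail -1
```

```text
pos [490.67  64.12 247.78] yaw -0.5883 tilt [ 0.0015 -0.0034 -1.    ] t [0.4785 0.9286 0.1886] spin 1.0449 F [ 0.1  0.3 -0. ] T [ 0.    0.01 -0.01] w 42.5 j6 0.524 clk 5.9
```

Request:
{"op": "play_rows", "data": {"targets": [{"tx": 0.478, "ty": 0.93, "tz": 0.19, "spin": 1.0, "gripper": 0}, {"tx": 0.478, "ty": 0.93, "tz": 0.19, "spin": 1.0, "gripper": 0}, {"tx": 0.478, "ty": 0.93, "tz": 0.19, "spin": 1.0, "gripper": 0}, {"tx": 0.478, "ty": 0.93, "tz": 0.19, "spin": 1.0, "gripper": 0}, {"tx": 0.478, "ty": 0.93, "tz": 0.19, "spin": 1.0, "gripper": 0}, {"tx": 0.478, "ty": 0.93, "tz": 0.19, "spin": 1.0, "gripper": 0}, {"tx": 0.478, "ty": 0.93, "tz": 0.19, "spin": 1.0, "gripper": 0}]}}

```text
clock: 6.78
position: [461.3, -194.5, 199.7]
ee_rot: [0.774, -0.633, 0.0, -0.0]
contact_force: [0.9, 0.4, 0.5]
gripper_width: 42.6
```

```bash
python3 go.py 461.5 -195.3 200 -1.409|tail -1; python3 -c "
from h import *
snap('top','top2'); crop('top2',130,150,310,270,4.4,'t2'); crop('top2',205,175,305,250,8,'t2b')
snap('scene','s2'); crop('s2',150,130,310,270,5,'s2c')"
```

```text
pos [ 461.28 -194.55  199.73] yaw -1.3708 tilt [ 2.0e-04 -1.3e-03 -1.0e+00] t [ 0.0031 -0.0003 -0.0011] spin 0.0487 F [0.9 0.4 0.5] T [-0.    0.    0.01] w 42.6 j6 0.274 clk 6.775
```

View pics/t2b.png

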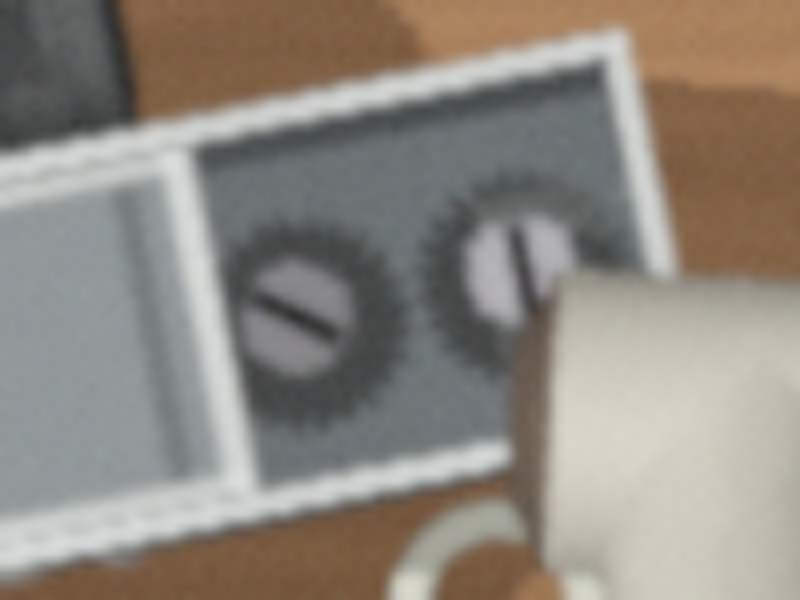

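View pics/s2c.png

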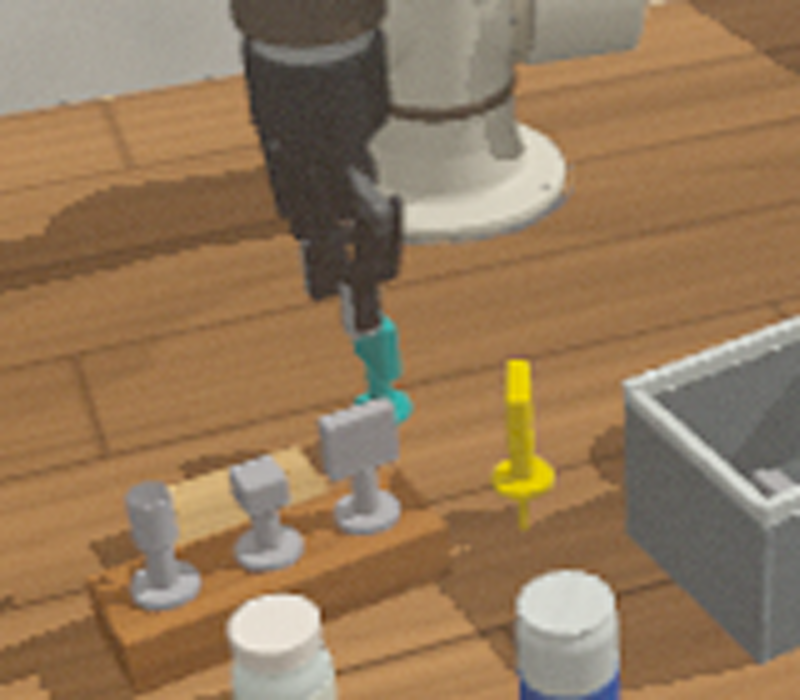

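```bash
python3 - <<'E'
from h import *
from m import M
d=load('top2')
f=lambda p:px2w(d,p[0]/8+205,p[1]/8+175,z=59)
a,b=f((252,293)),f((340,337)); print('slot',(a+b)/2,np.hypot(*(a-b)[:2]),np.arctan2(*(a-b)[[1,0]]),f((299,317)))
im=d['frame'][205:225,230:255].astype(int).sum(2); 
v,u=np.mgrid[205:225,230:255]
c=px2w  # dark slot pixels within head
H=np.hypot(u-(205+299/8),v-(175+317/8))<6
dk=H&(im<np.percentile(im[H],25)); w=np.array([px2w(d,x,y,z=59)[:2] for x,y in zip(u[dk],v[dk])]); m=w.mean(0); ev=np.linalg.svd(w-m)[2][0]; print('pca',m,np.arctan(ev[1]/ev[0]))
s=load('s2')
g=lambda p,z:px2w(s,p[0]/5+150,p[1]/5+130,z=z)
print('collar',g((367,513),46)); print('plate front top corners',g((325,420),120),g((393,401),120))
K=s['mtx']
for p in [(357,440),(340,440),(380,440)]: print(px2w(s,p[0]/5+150-.5+.5,p[1]/5+130))
print(px2w(d,240,214.5),px2w(d,241,210))
E
```

```text
machine [5.49170343e+02 7.46307726e+01 1.85115868e-01] [[ 1.50275872  0.3723178 ]
 [ 1.4811915  -0.33840065]
 [-1.14636362 -0.37162907]
 [-1.8375866   0.33771192]]
slot [540.93134419 119.28606367  59.        ] 38.26795770694675 1.0844995289660904 [540.12403122 118.13016133  59.        ]
pca [540.3504404  118.00761693] 1.1411527995133142
collar [ 469.88977722 -195.02633299   46.        ]
plate front top corners [ 467.18399025 -212.99928806  120.        ] [ 464.13411476 -170.523835    120.        ]
[ 473.86536743 -196.83021712  105.16592994]
[ 469.65854802 -206.0870296   104.96795168]
[ 465.54656969 -181.18895959   94.94483178]
[541.71350323 126.44882856  46.14948822] [554.54121014 122.09317985  59.99742082]
```

Request:
{"op": "play_rows", "data": {"targets": [{"tx": 0.003, "ty": 0, "tz": 0.15, "spin": 0.045, "gripper": 0}, {"tx": 0.003, "ty": 0, "tz": 0.3, "spin": 0.045, "gripper": 0}, {"tx": 0.003, "ty": 0, "tz": 0.394, "spin": 0.045, "gripper": 0}, {"tx": 0.003, "ty": 0, "tz": 0.394, "spin": 0.045, "gripper": 0}]}}

```text
clock: 7.38
position: [459.9, -195.4, 99.6]
ee_rot: [0.763, -0.647, -0.002, 0.001]
contact_force: [0.5, -0.3, 0.2]
gripper_width: 42.4
```

```bash
python3 go.py 461.5 -195.3 101 -1.409|tail -1; python3 -c "
from h import *
snap('scene','s3'); crop('s3',150,130,310,270,5,'s3c')"
```

```text
pos [ 459.87 -195.38   99.6 ] yaw -1.407 tilt [-0.001   0.0035 -1.    ] t [ 0.0007 -0.0065 -0.0056] spin 0.0025 F [ 0.5 -0.3  0.2] T [-0.04  0.01  0.02] w 42.4 j6 0.24 clk 7.375
```

View pics/s3c.png

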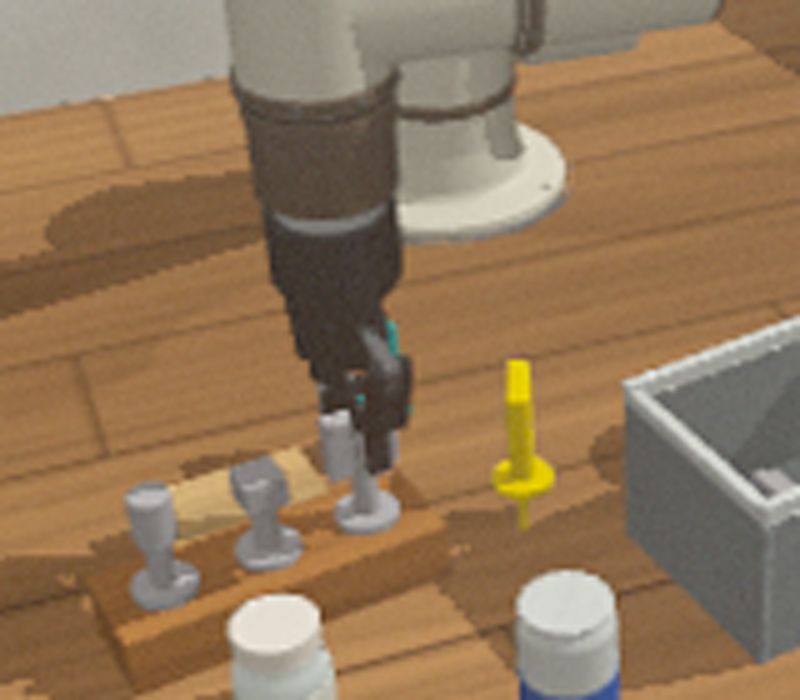

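Request:
{"op": "play_rows", "data": {"targets": [{"tx": 0, "ty": 0, "tz": 0, "spin": 0, "gripper": 1}, {"tx": 0, "ty": 0, "tz": 0, "spin": 0, "gripper": 1}, {"tx": 0, "ty": 0, "tz": 0, "spin": 0, "gripper": 1}, {"tx": 0, "ty": 0, "tz": 0, "spin": 0, "gripper": 1}, {"tx": 0, "ty": 0, "tz": 0, "spin": 0, "gripper": 1}]}}

```text
clock: 8.05
position: [461.7, -196.5, 102.1]
ee_rot: [0.762, -0.648, 0.001, -0.001]
contact_force: [0.2, 3.1, 5.4]
gripper_width: 13.2
```

```bash
python3 go.py 461.5 -195.3 101 -1.409|tail -1; python3 -c "
from h import *
snap('scene','s4'); crop('s4',190,190,260,250,11,'s4c')
snap('top','t4'); crop('t4',310,210,410,270,8,'t4c')"
```

```text
pos [ 461.7  -196.47  102.11] yaw -1.4086 tilt [ 9.0e-04 -2.9e-03 -1.0e+00] t [-0.0047  0.      0.0044] spin 0.0005 F [0.2 3.1 5.4] T [ 0.74 -0.03 -0.07] w 13.2 j6 0.24 clk 8.05
```

View pics/s4c.png

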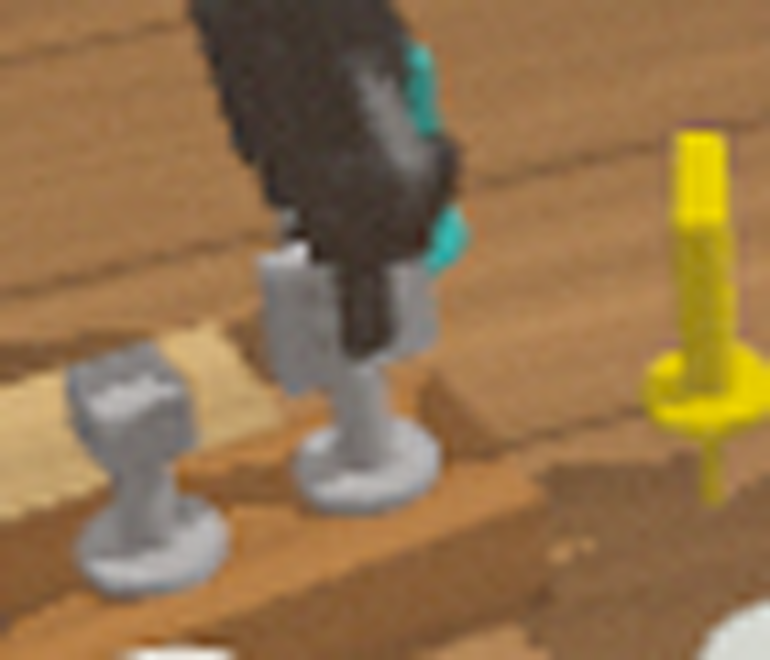

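Request:
{"op": "play_rows", "data": {"targets": [{"tx": 0, "ty": 0, "tz": -0.05, "spin": 0, "gripper": 1}, {"tx": 0, "ty": 0, "tz": -0.13, "spin": 0, "gripper": 1}, {"tx": 0, "ty": 0, "tz": -0.25, "spin": 0, "gripper": 1}, {"tx": 0, "ty": 0, "tz": -0.4, "spin": 0, "gripper": 1}, {"tx": 0, "ty": 0, "tz": -0.55, "spin": 0, "gripper": 1}, {"tx": 0, "ty": 0, "tz": -0.64, "spin": 0, "gripper": 1}, {"tx": 0, "ty": 0, "tz": -0.64, "spin": 0, "gripper": 1}]}}

```text
clock: 9.02
position: [460.9, -196.6, 262.5]
ee_rot: [0.762, -0.648, 0.002, -0.001]
contact_force: [0.1, -0.2, -2.8]
gripper_width: 13.4
```

```bash
python3 go.py 501 -38.9 262 -1.725|tail -1; python3 go.py 540.7 118.7 262 -2.04|tail -1
python3 -c "
from h import *
snap('scene','s5'); crop('s5',190,130,290,240,6,'s5c')"
```

```text
pos [ 460.88 -196.62  262.54] yaw -1.4093 tilt [ 9.0e-04 -3.6e-03 -1.0e+00] t [-0.5969 -0.2598  0.0026] spin 0.402 F [ 0.1 -0.2 -2.8] T [ 0.03  0.03 -0.  ] w 13.4 j6 0.24 clk 9.025
pos [ 460.88 -196.62  262.54] yaw -1.4093 tilt [ 9.0e-04 -3.6e-03 -1.0e+00] t [-1.1935 -0.5179  0.003 ] spin 0.803 F [ 0.1 -0.2 -2.8] T [ 0.03  0.03 -0.  ] w 13.4 j6 0.24 clk 9.025
```

View pics/s5c.png

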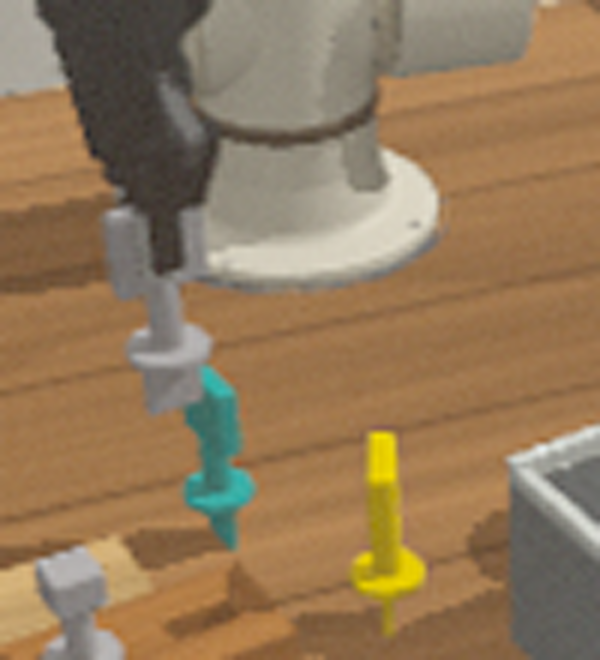

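Key held and straight. Carry it across.

Request:
{"op": "play_rows", "data": {"targets": [{"tx": -0.1, "ty": -0.043, "tz": 0, "spin": 0.08, "gripper": 1}, {"tx": -0.26, "ty": -0.113, "tz": 0, "spin": 0.2, "gripper": 1}, {"tx": -0.43, "ty": -0.187, "tz": 0, "spin": 0.32, "gripper": 1}, {"tx": -0.6, "ty": -0.26, "tz": 0, "spin": 0.45, "gripper": 1}, {"tx": -0.77, "ty": -0.334, "tz": 0, "spin": 0.58, "gripper": 1}, {"tx": -0.9, "ty": -0.39, "tz": 0, "spin": 0.7, "gripper": 1}, {"tx": -1.0, "ty": -0.434, "tz": 0, "spin": 0.803, "gripper": 1}, {"tx": -1.0, "ty": -0.434, "tz": 0, "spin": 0.803, "gripper": 1}]}}

```text
clock: 10.07
position: [526.7, 69.0, 258.5]
ee_rot: [-0.524, 0.851, 0.001, -0.002]
contact_force: [-0.6, -0.4, -2.3]
gripper_width: 13.2
```

```bash
python3 go.py 540.7 118.7 170 -2.04|tail -1
```

```text
pos [526.71  68.97 258.49] yaw -2.0374 tilt [ 0.003   0.0032 -1.    ] t [-0.2039  0.0384  0.3535] spin 0.0034 F [-0.6 -0.4 -2.3] T [-0.02  0.07  0.04] w 13.2 j6 -0.902 clk 10.075
```

Request:
{"op": "play_rows", "data": {"targets": [{"tx": -0.12, "ty": 0.022, "tz": 0, "spin": 0.003, "gripper": 1}, {"tx": -0.204, "ty": 0.038, "tz": 0, "spin": 0.003, "gripper": 1}, {"tx": -0.204, "ty": 0.038, "tz": 0.1, "spin": 0.003, "gripper": 1}, {"tx": -0.204, "ty": 0.038, "tz": 0.23, "spin": 0.003, "gripper": 1}, {"tx": -0.204, "ty": 0.038, "tz": 0.353, "spin": 0.003, "gripper": 1}, {"tx": -0.204, "ty": 0.038, "tz": 0.353, "spin": 0.003, "gripper": 1}, {"tx": -0.204, "ty": 0.038, "tz": 0.353, "spin": 0.003, "gripper": 1}]}}

```text
clock: 10.95
position: [542.7, 117.5, 173.6]
ee_rot: [-0.523, 0.853, -0.0, 0.001]
contact_force: [0.6, 0.9, -1.1]
gripper_width: 12.8
```

```bash
python3 go.py 540.7 118.7 140.5 -2.04|tail -1
python3 -c "
from h import *
snap('scene','s6'); crop('s6',260,120,400,225,5.6,'s6c')
snap('top','t6'); crop('t6',205,175,305,250,8,'t6c')"
```

```text
pos [542.7  117.55 173.56] yaw -2.0417 tilt [-7.0e-04 -1.3e-03 -1.0e+00] t [-0.0004  0.0094  0.1322] spin -0.0022 F [ 0.6  0.9 -1.1] T [0.03 0.02 0.01] w 12.8 j6 -0.977 clk 10.95
```

View pics/s6c.png

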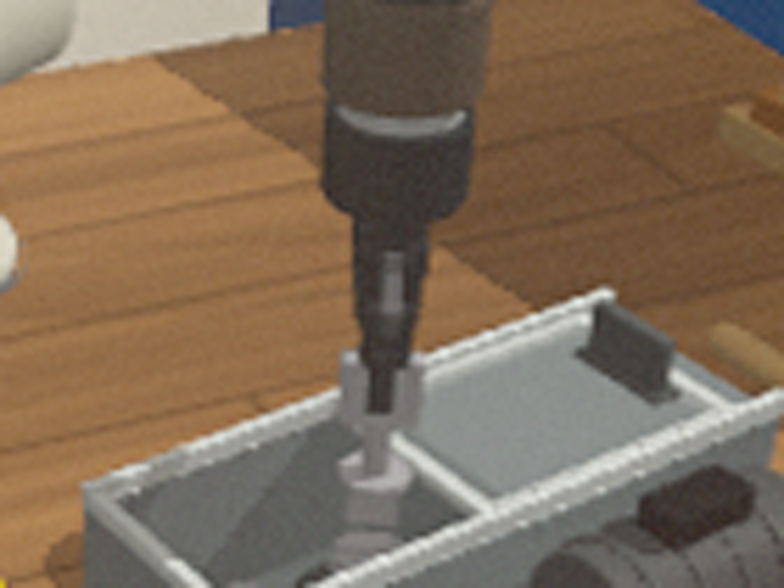

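View pics/t6c.png

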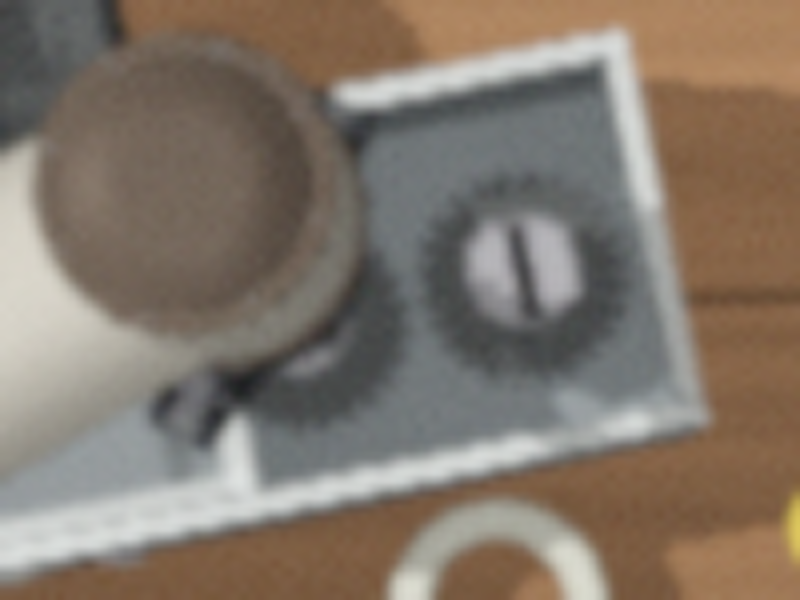

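Request:
{"op": "play_rows", "data": {"targets": [{"tx": 0, "ty": 0.008, "tz": 0.04, "spin": 0, "gripper": 1}, {"tx": 0, "ty": 0.008, "tz": 0.075, "spin": 0, "gripper": 1}, {"tx": 0, "ty": 0.008, "tz": 0.075, "spin": 0, "gripper": 1}, {"tx": 0, "ty": 0.008, "tz": 0.075, "spin": 0, "gripper": 1}]}}

```text
clock: 11.55
position: [540.3, 118.5, 153.8]
ee_rot: [-0.523, 0.853, -0.0, 0.0]
contact_force: [0.3, -1.0, -1.3]
gripper_width: 13.2
```

```bash
python3 go.py 540.5 118.8 140.5 -2.04|tail -1
python3 -c "
from h import *
d=snap('scene','s7'); crop('s7',290,170,360,230,11,'s7c')
print(w2px(d,np.array([540.5,118.8,59])))
for s in (-19,19): print(w2px(d,np.array([540.5+s*np.cos(1.1),118.8+s*np.sin(1.1),59])))
p=read_state()['position']
for s in (-14,14): print('blade',w2px(d,np.array([p[0]+s*np.cos(1.1),p[1]+s*np.sin(1.1),p[2]-92])))
print('collar',w2px(d,np.array([p[0],p[1],p[2]-92+33])))"; python3 go.py 540.5 118.8 140.5 -2.04|tail -1
```

```text
pos [540.33 118.48 153.83] yaw -2.0419 tilt [ 0.e+00 -2.e-04 -1.e+00] t [-0.0014 -0.      0.0533] spin -0.0025 F [ 0.3 -1.  -1.3] T [0.04 0.01 0.01] w 13.2 j6 -0.98 clk 11.55
(np.float64(324.9078755619177), np.float64(218.0918211140219))
(np.float64(318.9251483519244), np.float64(217.8412126271324))
(np.float64(330.89938306638487), np.float64(218.34279739577076))
blade (np.float64(320.4652061961812), np.float64(217.15570513882648))
blade (np.float64(329.30061760452975), np.float64(217.52499673051477))
collar (np.float64(325.5302307866748), np.float64(208.8610396154179))
pos [540.39 118.55 153.98] yaw -2.0419 tilt [-2.e-04 -4.e-04 -1.e+00] t [-0.0011  0.0001  0.0539] spin -0.0024 F [ 0.1 -0.3 -2.2] T [ 0.01 -0.04 -0.04] w 13.0 j6 -0.98 clk 11.6
```

View pics/s7c.png

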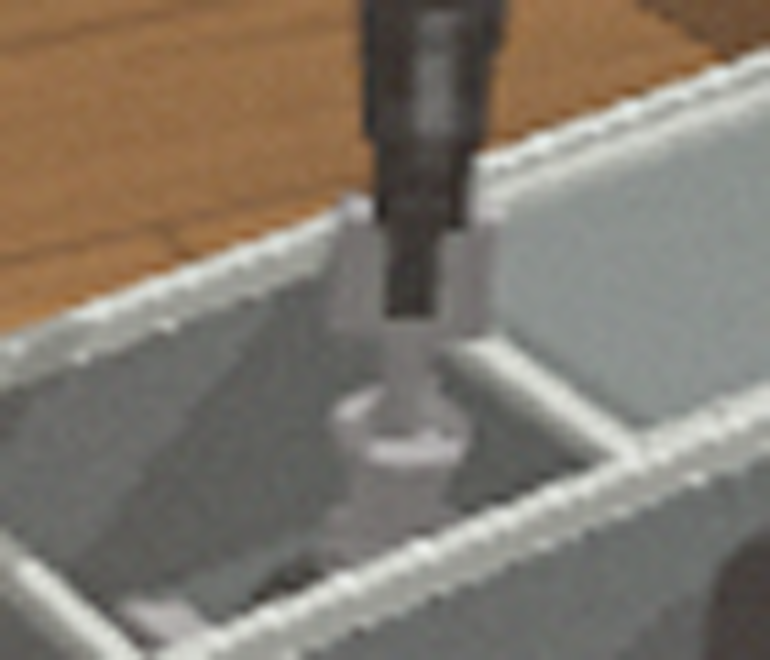

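Request:
{"op": "play_rows", "data": {"targets": [{"tx": 0, "ty": 0, "tz": 0.014, "spin": 0, "gripper": 1}, {"tx": 0, "ty": 0, "tz": 0.024, "spin": 0, "gripper": 1}, {"tx": 0, "ty": 0, "tz": 0.032, "spin": 0, "gripper": 1}, {"tx": 0, "ty": 0, "tz": 0.032, "spin": 0, "gripper": 1}]}}

```text
clock: 12.1
position: [540.1, 118.4, 145.6]
ee_rot: [-0.522, 0.853, 0.0, -0.0]
contact_force: [-0.1, 0.2, -1.3]
gripper_width: 13.6
```

```bash
python3 go.py 540.5 118.8 140.5 -2.04|tail -1
```

```text
pos [540.09 118.41 145.58] yaw -2.0421 tilt [ 4.e-04  2.e-04 -1.e+00] t [-0.0022 -0.0008  0.0203] spin -0.0026 F [-0.1  0.2 -1.3] T [ 0.02  0.01 -0.01] w 13.6 j6 -0.98 clk 12.1
```

Request:
{"op": "play_rows", "data": {"targets": [{"tx": 0, "ty": 0, "tz": 0.008, "spin": 0, "gripper": 1}, {"tx": 0, "ty": 0, "tz": 0.014, "spin": 0, "gripper": 1}, {"tx": 0, "ty": 0, "tz": 0.014, "spin": 0, "gripper": 1}]}}

```text
clock: 12.48
position: [540.1, 118.4, 142.2]
ee_rot: [-0.522, 0.853, 0.0, -0.0]
contact_force: [0.6, 1.5, -2.2]
gripper_width: 12.9
```

```bash
python3 go.py 540.5 118.8 140.5 -2.04|tail -1
```

```text
pos [540.08 118.42 142.15] yaw -2.0421 tilt [ 3.e-04  2.e-04 -1.e+00] t [-0.0021 -0.0008  0.0066] spin -0.0027 F [ 0.6  1.5 -2.2] T [-0.03 -0.04  0.07] w 12.9 j6 -0.98 clk 12.475
```

Request:
{"op": "play_rows", "data": {"targets": [{"tx": 0, "ty": 0, "tz": 0, "spin": 0.1, "gripper": 1}, {"tx": 0, "ty": 0, "tz": 0, "spin": 0.2, "gripper": 1}, {"tx": 0, "ty": 0, "tz": 0, "spin": 0.3, "gripper": 1}, {"tx": 0, "ty": 0, "tz": 0, "spin": 0.4, "gripper": 1}, {"tx": 0, "ty": 0, "tz": 0, "spin": 0.5, "gripper": 1}, {"tx": 0, "ty": 0, "tz": 0, "spin": 0.6, "gripper": 1}, {"tx": 0, "ty": 0, "tz": 0, "spin": 0.7, "gripper": 1}, {"tx": 0, "ty": 0, "tz": 0, "spin": 0.8, "gripper": 1}, {"tx": 0, "ty": 0, "tz": 0, "spin": 0.9, "gripper": 1}, {"tx": 0, "ty": 0, "tz": 0, "spin": 1.0, "gripper": 1}, {"tx": 0, "ty": 0, "tz": 0, "spin": 1.0, "gripper": 1}]}}

```text
clock: 13.85
position: [539.8, 119.3, 142.3]
ee_rot: [-0.157, 0.988, 0.001, -0.0]
contact_force: [-2.1, 3.7, 0.1]
gripper_width: 13.2
```

```bash
python3 go.py 540.1 118.4 142.2 -2.957|tail -1
```

```text
pos [539.79 119.3  142.32] yaw -2.8265 tilt [-1.0e-04  1.4e-03 -1.0e+00] t [-0.0001 -0.0038  0.0005] spin 0.1661 F [-2.1  3.7  0.1] T [1.53 0.94 0.12] w 13.2 j6 -1.765 clk 13.85
```

Request:
{"op": "play_rows", "data": {"targets": [{"tx": 0, "ty": 0, "tz": 0, "spin": 0.07, "gripper": 1}, {"tx": 0, "ty": 0, "tz": 0, "spin": 0.14, "gripper": 1}, {"tx": 0, "ty": 0, "tz": 0, "spin": 0.2, "gripper": 1}, {"tx": 0, "ty": 0, "tz": 0, "spin": 0.2, "gripper": 1}]}}

```text
clock: 14.35
position: [539.8, 119.5, 142.3]
ee_rot: [-0.079, 0.997, 0.001, -0.0]
contact_force: [-3.2, 6.0, 0.3]
gripper_width: 12.8
```

```bash
python3 go.py 540.1 118.4 142.2 -2.957|tail -1
```

```text
pos [539.84 119.49 142.34] yaw -2.9834 tilt [-1.0e-04  1.8e-03 -1.0e+00] t [-0.0003 -0.0045  0.0005] spin -0.0336 F [-3.2  6.   0.3] T [1.9  1.08 0.04] w 12.8 j6 -1.921 clk 14.35
```

Request:
{"op": "play_rows", "data": {"targets": [{"tx": 0, "ty": 0, "tz": 0, "spin": 0.05, "gripper": 1}, {"tx": 0, "ty": 0, "tz": 0, "spin": 0.1, "gripper": 1}, {"tx": 0, "ty": 0, "tz": 0, "spin": 0.1, "gripper": 1}]}}

```text
clock: 14.72
position: [539.9, 119.6, 142.3]
ee_rot: [-0.04, 0.999, 0.001, -0.0]
contact_force: [-3.0, 6.4, -0.7]
gripper_width: 13.0
```

```bash
python3 go.py 540.1 118.4 142.2 -2.957|tail -1
```

```text
pos [539.85 119.59 142.33] yaw -3.0618 tilt [-1.e-04  2.e-03 -1.e+00] t [-0.0006 -0.0048  0.0005] spin -0.1335 F [-3.   6.4 -0.7] T [2.04 1.11 0.11] w 13.0 j6 -2.0 clk 14.725
```

Request:
{"op": "play_rows", "data": {"targets": [{"tx": 0, "ty": 0, "tz": 0, "spin": 0.05, "gripper": 1}, {"tx": 0, "ty": 0, "tz": 0, "spin": 0.1, "gripper": 1}, {"tx": 0, "ty": 0, "tz": 0, "spin": 0.1, "gripper": 1}]}}

```text
clock: 15.1
position: [539.9, 119.7, 142.3]
ee_rot: [-0.001, 1.0, 0.001, 0.0]
contact_force: [-3.3, 6.3, 0.1]
gripper_width: 13.1
```

```bash
python3 go.py 540.1 118.4 142.2 -2.957|tail -1
```

```text
pos [539.89 119.72 142.34] yaw -3.1401 tilt [-1.0e-04  2.2e-03 -1.0e+00] t [-0.0008 -0.0053  0.0006] spin -0.2332 F [-3.3  6.3  0.1] T [2.12 1.13 0.16] w 13.1 j6 -2.078 clk 15.1
```

Request:
{"op": "play_rows", "data": {"targets": [{"tx": 0, "ty": 0, "tz": 0, "spin": 0.05, "gripper": 1}, {"tx": 0, "ty": 0, "tz": 0, "spin": 0.08, "gripper": 1}, {"tx": 0, "ty": 0, "tz": 0, "spin": 0.08, "gripper": 1}]}}

```text
clock: 15.48
position: [539.9, 119.9, 142.4]
ee_rot: [0.03, 1.0, 0.001, 0.0]
contact_force: [-3.6, 5.7, -0.4]
gripper_width: 13.2
```

```bash
python3 go.py 540.1 118.4 142.2 -2.957|tail -1; python3 -c "
from h import *
snap('scene','s8'); crop('s8',280,160,370,230,8.5,'s8c')
snap('top','t8'); crop('t8',205,175,305,250,8,'t8c')"
```

```text
pos [539.93 119.86 142.36] yaw 3.0821 tilt [-1.e-04  2.e-03 -1.e+00] t [-0.001  -0.0058  0.0006] spin -0.3107 F [-3.6  5.7 -0.4] T [2.23 1.18 0.58] w 13.2 j6 -2.14 clk 15.475
```

View pics/s8c.png

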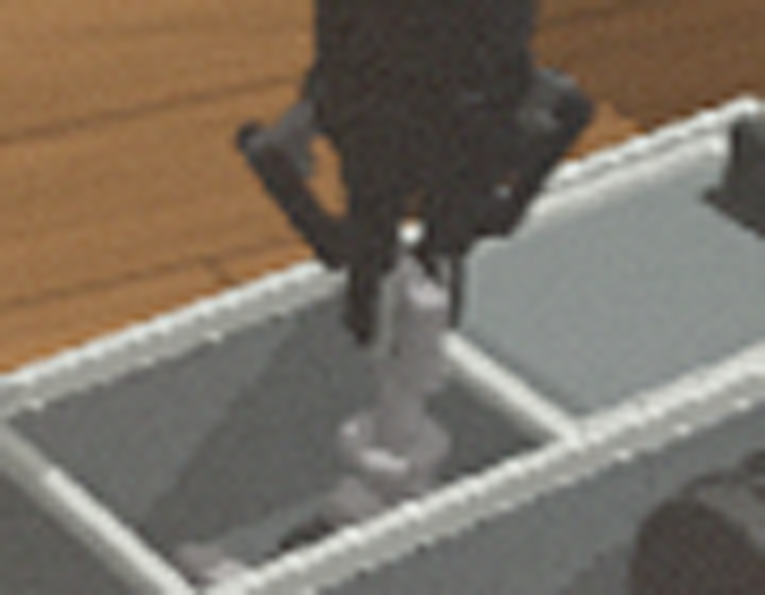

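View pics/t8c.png

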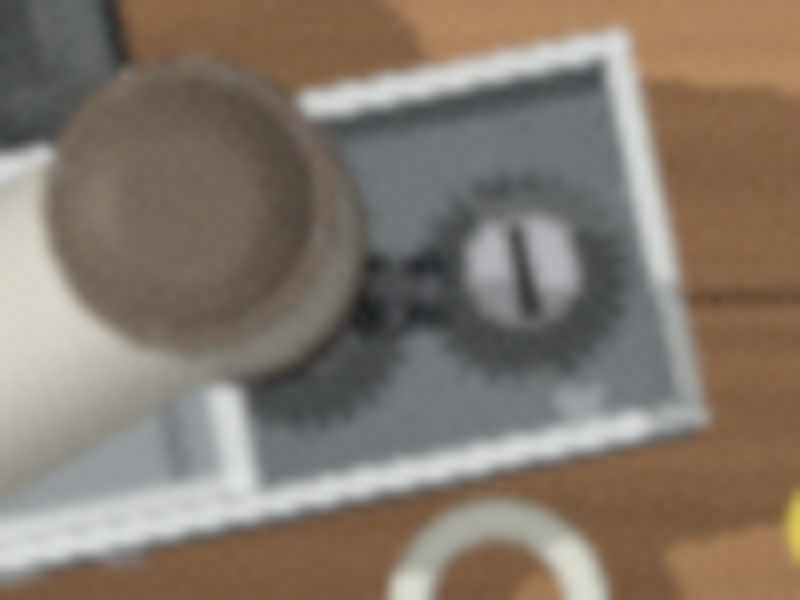

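Request:
{"op": "play_rows", "data": {"targets": [{"tx": 0, "ty": 0, "tz": 0, "spin": 0.04, "gripper": 1}, {"tx": 0, "ty": 0, "tz": 0, "spin": 0.07, "gripper": 1}, {"tx": 0, "ty": 0, "tz": 0, "spin": 0.07, "gripper": 1}]}}

```text
clock: 15.95
position: [540.1, 119.9, 142.4]
ee_rot: [0.056, 0.998, 0.001, 0.0]
contact_force: [-3.7, 6.5, -1.7]
gripper_width: 13.2
```

```bash
python3 go.py 540.1 118.4 142.2 -2.957|tail -1
```

```text
pos [540.05 119.87 142.38] yaw 3.0297 tilt [-3.0e-04  1.5e-03 -1.0e+00] t [-0.0008 -0.0058  0.0007] spin -0.3775 F [-3.7  6.5 -1.7] T [2.16 1.07 1.15] w 13.2 j6 -2.193 clk 15.95
```

Request:
{"op": "play_rows", "data": {"targets": [{"tx": 0, "ty": 0, "tz": 0, "spin": -0.1, "gripper": 1}, {"tx": 0, "ty": 0, "tz": 0, "spin": -0.2, "gripper": 1}, {"tx": 0, "ty": 0, "tz": 0, "spin": -0.29, "gripper": 1}, {"tx": 0, "ty": 0, "tz": 0, "spin": -0.29, "gripper": 1}]}}

```text
clock: 16.45
position: [539.8, 118.8, 142.3]
ee_rot: [-0.055, 0.998, 0.0, -0.0]
contact_force: [-2.6, 4.2, 0.0]
gripper_width: 12.7
```

```bash
python3 go.py 540.1 118.4 142.2 -2.957|tail -1
```

```text
pos [539.81 118.82 142.28] yaw -3.0315 tilt [ 5.e-04  6.e-04 -1.e+00] t [-0.001  -0.0018  0.0003] spin -0.0949 F [-2.6  4.2  0. ] T [1.31 1.02 0.02] w 12.7 j6 -1.97 clk 16.45
```

Request:
{"op": "play_rows", "data": {"targets": [{"tx": 0.002, "ty": 0.004, "tz": 0, "spin": 0, "gripper": 1}, {"tx": 0.002, "ty": 0.005, "tz": -0.02, "spin": 0, "gripper": 1}, {"tx": 0.002, "ty": 0.005, "tz": -0.05, "spin": 0, "gripper": 1}, {"tx": 0.002, "ty": 0.005, "tz": -0.1, "spin": 0, "gripper": 1}, {"tx": 0.002, "ty": 0.005, "tz": -0.2, "spin": 0, "gripper": 1}, {"tx": 0.002, "ty": 0.005, "tz": -0.33, "spin": 0, "gripper": 1}, {"tx": 0.002, "ty": 0.005, "tz": -0.46, "spin": 0, "gripper": 1}, {"tx": 0.002, "ty": 0.005, "tz": -0.48, "spin": 0, "gripper": 1}]}}

```text
clock: 17.45
position: [540.9, 119.9, 265.9]
ee_rot: [-0.055, 0.998, 0.001, 0.003]
contact_force: [-0.5, 0.1, -1.9]
gripper_width: 13.3
```

```bash
python3 go.py 501 -38.9 262 -2.3|tail -1;python3 -c "
from h import *
snap('scene','s9'); crop('s9',270,110,370,220,6,'s9c')"
```

```text
pos [540.87 119.87 265.94] yaw -3.0317 tilt [-0.0067  0.0018 -1.    ] t [ 0.2283 -0.6138  0.0131] spin -0.9316 F [-0.5  0.1 -1.9] T [-0.02  0.01  0.03] w 13.3 j6 -1.973 clk 17.45
```

View pics/s9c.png

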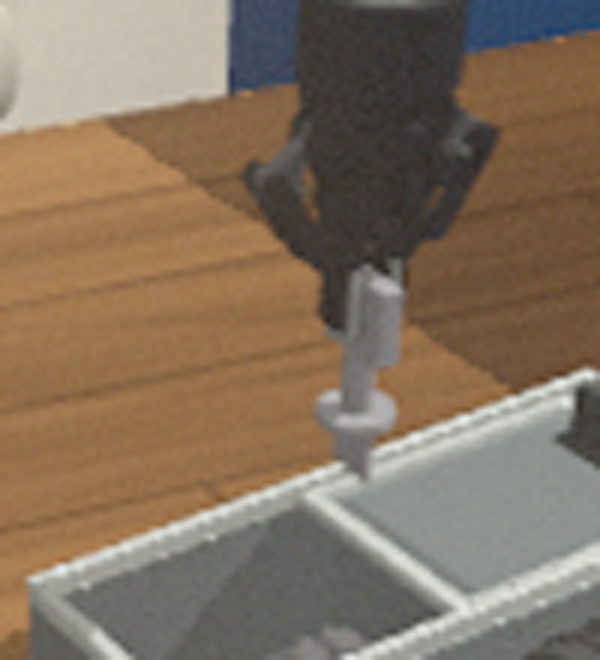

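```bash
python3 -c "
from h import *
d=load('s9')
p=read_state()['position']; print(p)
for dz in (18,0,-24,-59,-92): u,v=w2px(d,p+[0,0,dz]); print(dz,(u-270)*6,(v-110)*6)"
python3 -c "
from h import *
crop('s9',310,140,350,195,12,'s9d')"
```

```text
[540.1576544  119.75855485 264.61881389]
18 359.9108624388016 269.8375646426912
0 357.3134865596729 303.4976247760127
-24 353.9246922241625 347.4138796505323
-59 349.12916954562456 409.5602878879361
-92 344.7596063187874 466.1865783503838
```

View pics/s9d.png

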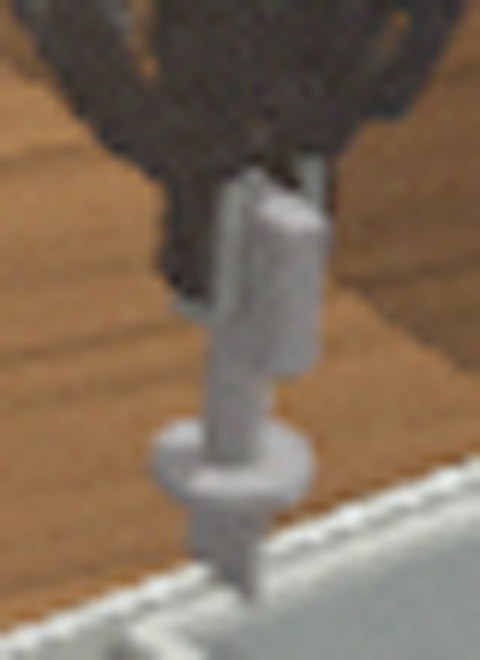

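Request:
{"op": "play_rows", "data": {"targets": [{"tx": 0.03, "ty": -0.08, "tz": 0, "spin": -0.1, "gripper": 1}, {"tx": 0.08, "ty": -0.2, "tz": 0, "spin": -0.25, "gripper": 1}, {"tx": 0.13, "ty": -0.34, "tz": 0, "spin": -0.42, "gripper": 1}, {"tx": 0.18, "ty": -0.48, "tz": 0, "spin": -0.6, "gripper": 1}, {"tx": 0.228, "ty": -0.61, "tz": 0.01, "spin": -0.8, "gripper": 1}, {"tx": 0.228, "ty": -0.61, "tz": 0.01, "spin": -0.98, "gripper": 1}, {"tx": 0.228, "ty": -0.61, "tz": 0.01, "spin": -0.98, "gripper": 1}]}}

```text
clock: 18.38
position: [498.8, -38.7, 258.7]
ee_rot: [-0.425, 0.905, 0.0, -0.001]
contact_force: [-0.2, 1.0, -1.4]
gripper_width: 13.2
```

```bash
python3 go.py 461.6 -196.5 262 -1.409|tail -1;python3 -c "
from h import *
snap('top','t10'); crop('t10',205,175,305,250,8,'t10c')"
```

```text
pos [498.84 -38.71 258.69] yaw -2.2647 tilt [ 0.0017  0.0016 -1.    ] t [ 0.5805 -0.2891 -0.0127] spin -1.0895 F [-0.2  1.  -1.4] T [-0.01  0.03  0.06] w 13.2 j6 -0.941 clk 18.375
```

View pics/t10c.png

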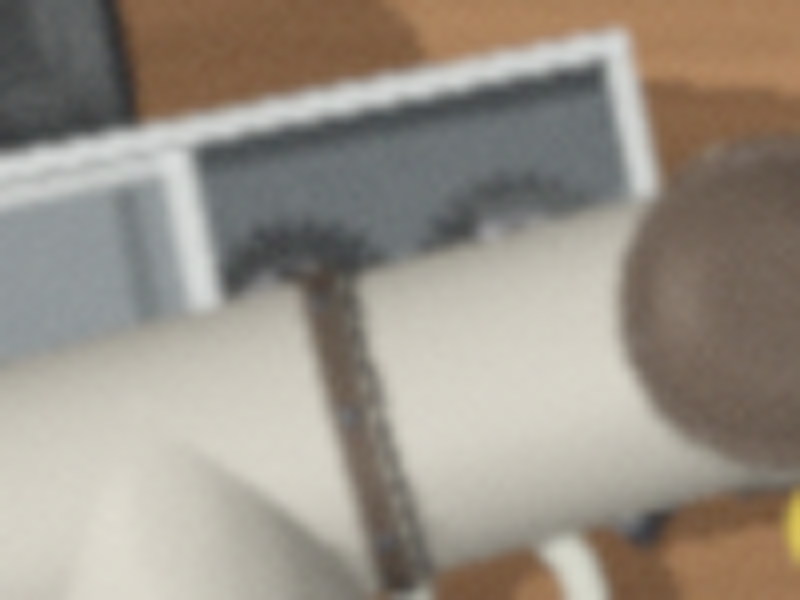

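Occluded; continue to the rack and look again there.

Request:
{"op": "play_rows", "data": {"targets": [{"tx": 0.1, "ty": -0.05, "tz": 0, "spin": -0.12, "gripper": 1}, {"tx": 0.25, "ty": -0.12, "tz": 0, "spin": -0.3, "gripper": 1}, {"tx": 0.4, "ty": -0.2, "tz": 0, "spin": -0.5, "gripper": 1}, {"tx": 0.5, "ty": -0.25, "tz": 0, "spin": -0.7, "gripper": 1}, {"tx": 0.58, "ty": -0.289, "tz": -0.012, "spin": -0.88, "gripper": 1}, {"tx": 0.58, "ty": -0.289, "tz": -0.012, "spin": -1.0, "gripper": 1}, {"tx": 0.58, "ty": -0.289, "tz": -0.012, "spin": -1.0, "gripper": 1}]}}

```text
clock: 19.3
position: [462.8, -195.8, 262.3]
ee_rot: [0.739, -0.674, -0.0, 0.0]
contact_force: [-0.1, 1.1, -0.5]
gripper_width: 13.2
```

```bash
python3 go.py 461.6 -196.5 150 -1.409|tail -1;python3 -c "
from h import *
snap('top','t11'); crop('t11',205,175,305,250,8,'t11c')
snap('scene','s11'); crop('s11',170,130,290,240,6,'s11c')"
```

```text
pos [ 462.79 -195.77  262.31] yaw -1.4791 tilt [-3.e-04  9.e-04 -1.e+00] t [0.0026 0.0046 0.4492] spin -0.0893 F [-0.1  1.1 -0.5] T [-0.02 -0.01  0.02] w 13.2 j6 0.168 clk 19.3
```

View pics/t11c.png

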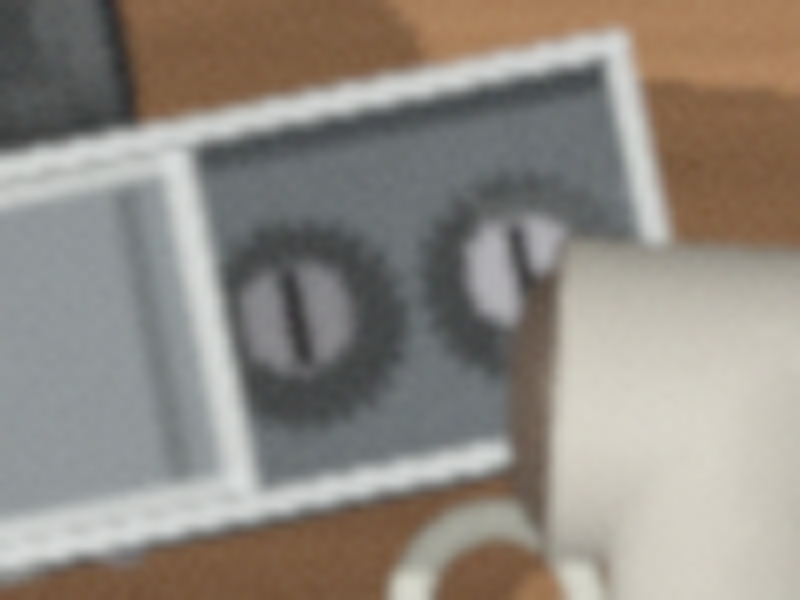

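View pics/s11c.png

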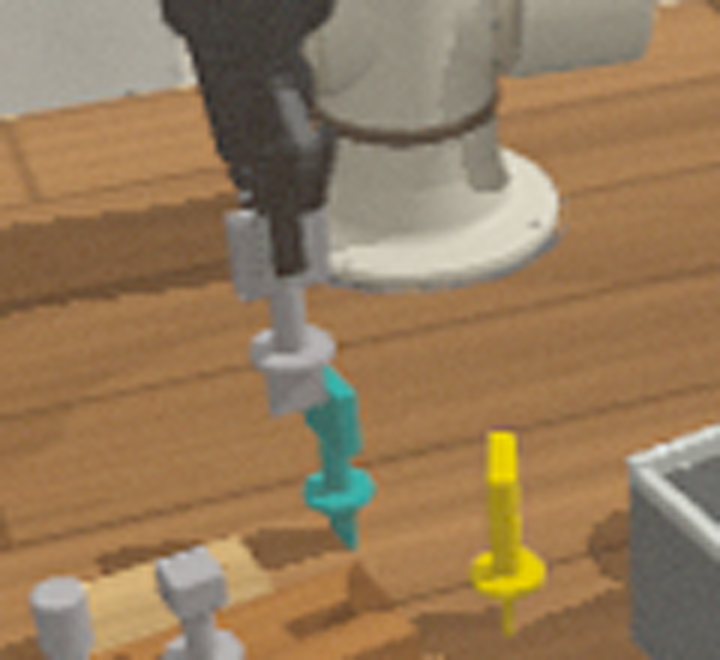

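Request:
{"op": "play_rows", "data": {"targets": [{"tx": 0.002, "ty": 0.004, "tz": 0.1, "spin": -0.088, "gripper": 1}, {"tx": 0.002, "ty": 0.004, "tz": 0.22, "spin": -0.088, "gripper": 1}, {"tx": 0.002, "ty": 0.004, "tz": 0.34, "spin": -0.088, "gripper": 1}, {"tx": 0.002, "ty": 0.004, "tz": 0.44, "spin": -0.088, "gripper": 1}, {"tx": 0.002, "ty": 0.004, "tz": 0.46, "spin": -0.088, "gripper": 1}, {"tx": 0.002, "ty": 0.004, "tz": 0.46, "spin": -0.088, "gripper": 1}]}}

```text
clock: 20.15
position: [462.4, -196.4, 148.2]
ee_rot: [0.762, -0.647, 0.0, 0.0]
contact_force: [0.4, 0.2, -0.6]
gripper_width: 13.0
```

```bash
python3 go.py 461.6 -196.5 103 -1.409|tail -1;python3 -c "
from h import *
snap('scene','s12'); crop('s12',180,170,270,260,7,'s12c')"
```

```text
pos [ 462.42 -196.43  148.21] yaw -1.4074 tilt [ 5.e-04 -3.e-04 -1.e+00] t [-0.0003  0.0033  0.1809] spin 0.0021 F [ 0.4  0.2 -0.6] T [-0.04 -0.04  0.02] w 13.0 j6 0.241 clk 20.15
```

View pics/s12c.png

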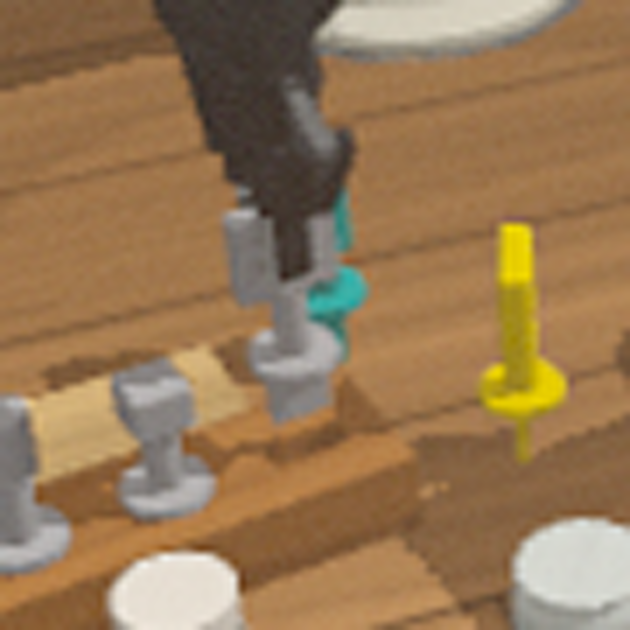

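Request:
{"op": "play_rows", "data": {"targets": [{"tx": 0, "ty": 0.003, "tz": 0.04, "spin": 0, "gripper": 1}, {"tx": 0, "ty": 0.003, "tz": 0.08, "spin": 0, "gripper": 1}, {"tx": 0, "ty": 0.003, "tz": 0.12, "spin": 0, "gripper": 1}, {"tx": 0, "ty": 0.003, "tz": 0.15, "spin": 0, "gripper": 1}, {"tx": 0, "ty": 0.003, "tz": 0.17, "spin": 0, "gripper": 1}, {"tx": 0, "ty": 0.003, "tz": 0.178, "spin": 0, "gripper": 1}, {"tx": 0, "ty": 0.003, "tz": 0.178, "spin": 0, "gripper": 1}]}}

```text
clock: 21.08
position: [461.2, -196.7, 103.3]
ee_rot: [0.762, -0.647, 0.0, 0.0]
contact_force: [0.1, -0.3, -1.5]
gripper_width: 13.3
```

```bash
python3 go.py 461.6 -196.5 102 -1.409|tail -1;python3 -c "
from h import *
snap('scene','s13'); crop('s13',180,170,270,260,7,'s13c')"
```

```text
pos [ 461.23 -196.72  103.32] yaw -1.4074 tilt [ 1.e-04 -0.e+00 -1.e+00] t [-0.0006 -0.0016  0.0053] spin 0.002 F [ 0.1 -0.3 -1.5] T [ 0.06 -0.04  0.  ] w 13.3 j6 0.242 clk 21.075
```

View pics/s13c.png

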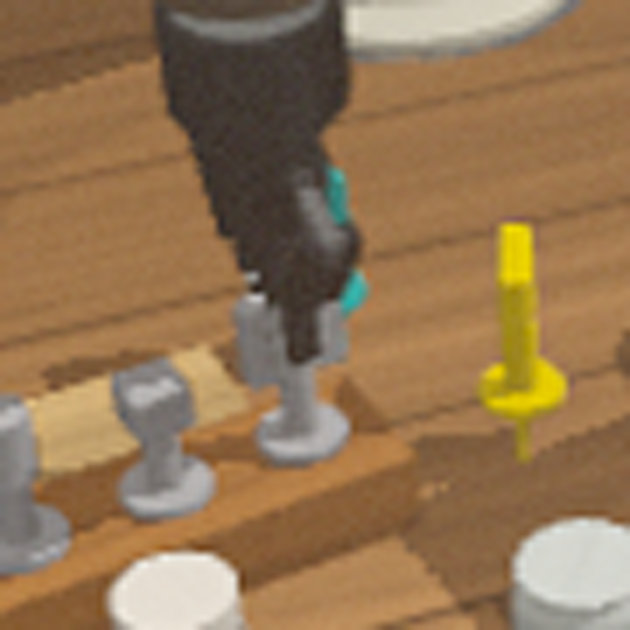

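Request:
{"op": "play_rows", "data": {"targets": [{"tx": 0, "ty": 0, "tz": 0.006, "spin": 0, "gripper": 1}, {"tx": 0, "ty": 0, "tz": 0.006, "spin": 0, "gripper": 1}, {"tx": 0, "ty": 0, "tz": 0.006, "spin": 0, "gripper": 0}, {"tx": 0, "ty": 0, "tz": 0.006, "spin": 0, "gripper": 0}, {"tx": 0, "ty": 0, "tz": 0.006, "spin": 0, "gripper": 0}, {"tx": 0, "ty": 0, "tz": 0.006, "spin": 0, "gripper": 0}]}}

```text
clock: 21.88
position: [461.2, -196.7, 101.8]
ee_rot: [0.762, -0.647, 0.0, -0.0]
contact_force: [0.3, -0.2, -0.1]
gripper_width: 42.9
```

Request:
{"op": "play_rows", "data": {"targets": [{"tx": 0, "ty": 0, "tz": -0.06, "spin": 0, "gripper": 0}, {"tx": 0, "ty": 0, "tz": -0.2, "spin": 0, "gripper": 0}, {"tx": 0, "ty": 0, "tz": -0.4, "spin": 0, "gripper": 0}, {"tx": 0, "ty": 0, "tz": -0.6, "spin": 0, "gripper": 0}, {"tx": 0, "ty": 0, "tz": -0.6, "spin": 0, "gripper": 1}]}}

```text
clock: 22.5
position: [463.4, -197.2, 256.4]
ee_rot: [0.763, -0.647, 0.004, -0.002]
contact_force: [-0.0, -0.6, -0.6]
gripper_width: 25.5
```

```bash
python3 -c "
from h import *
from go import plan,m2w
print(m2w(0,272),m2w(0,271))
snap('scene','s14'); crop('s14',150,170,270,260,6.5,'s14c')
plan(490,60,250,-.6)"
```

```text
machine [5.49170343e+02 7.46307726e+01 1.85115868e-01] [[ 1.50275872  0.3723178 ]
 [ 1.4811915  -0.33840065]
 [-1.14636362 -0.37162907]
 [-1.8375866   0.33771192]]
[499.10590794 341.98363366] [499.28996836 341.00071873]
pos [ 461.86 -196.69  253.69] yaw -1.4076 tilt [ 0.001  -0.0046 -1.    ] t [-0.9948 -0.2778  0.0151] spin -1.0282 F [ 0.4 -0.1  0.1] T [0.01 0.01 0.02] w 18.4 j6 0.242 clk 22.55
```

View pics/s14c.png

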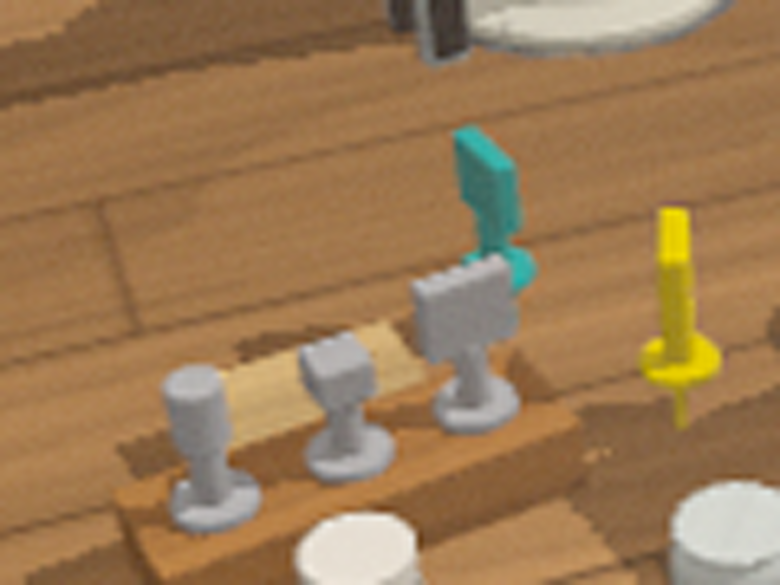

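Request:
{"op": "play_rows", "data": {"targets": [{"tx": -0.99, "ty": -0.278, "tz": 0.01, "spin": -1.0, "gripper": 1}, {"tx": -0.99, "ty": -0.278, "tz": 0.01, "spin": -1.0, "gripper": 1}, {"tx": -0.99, "ty": -0.278, "tz": 0.01, "spin": -1.0, "gripper": 1}, {"tx": -0.99, "ty": -0.278, "tz": 0.01, "spin": -1.0, "gripper": 1}, {"tx": -0.99, "ty": -0.278, "tz": 0.01, "spin": -1.0, "gripper": 1}, {"tx": -0.99, "ty": -0.278, "tz": 0.01, "spin": -1.0, "gripper": 1}, {"tx": -0.99, "ty": -0.278, "tz": 0.01, "spin": -1.0, "gripper": 1}]}}

```text
clock: 23.42
position: [489.1, 57.6, 248.7]
ee_rot: [0.952, -0.307, -0.001, 0.0]
contact_force: [0.6, -0.8, -0.0]
gripper_width: -0.2
```

```bash
python3 -c "
from go import plan,m2w
plan(*m2w(0,268),230,.185)"|tail -1
```

```text
pos [489.06  57.64 248.74] yaw -0.6244 tilt [-7.0e-04  1.3e-03 -1.0e+00] t [-0.6207 -0.9353  0.0742] spin -1.0305 F [ 0.6 -0.8 -0. ] T [-0.01 -0.03 -0.04] w -0.2 j6 0.499 clk 23.425
```

Request:
{"op": "play_rows", "data": {"targets": [{"tx": -0.62, "ty": -0.935, "tz": 0.06, "spin": -1.0, "gripper": 1}, {"tx": -0.62, "ty": -0.935, "tz": 0.06, "spin": -1.0, "gripper": 1}, {"tx": -0.62, "ty": -0.935, "tz": 0.06, "spin": -1.0, "gripper": 1}, {"tx": -0.62, "ty": -0.935, "tz": 0.06, "spin": -1.0, "gripper": 1}, {"tx": -0.62, "ty": -0.935, "tz": 0.06, "spin": -1.0, "gripper": 1}, {"tx": -0.62, "ty": -0.935, "tz": 0.06, "spin": -1.0, "gripper": 1}, {"tx": -0.62, "ty": -0.935, "tz": 0.06, "spin": -1.0, "gripper": 1}, {"tx": -0.62, "ty": -0.935, "tz": 0.06, "spin": -1.0, "gripper": 1}]}}

```text
clock: 24.42
position: [500.1, 337.5, 234.7]
ee_rot: [0.997, 0.08, 0.0, -0.0]
contact_force: [0.2, 0.2, -0.5]
gripper_width: 0.5
```

```bash
python3 -c "
from go import plan,m2w
plan(*m2w(0,268),139,.185)
from h import *
snap('top','t15'); crop('t15',130,150,310,270,4.4,'t15c')"|tail -1
```

```text
pos [500.09 337.49 234.65] yaw 0.161 tilt [ 1.e-04 -1.e-04 -1.e+00] t [-0.0007 -0.0023  0.3826] spin -0.0306 F [ 0.2  0.2 -0.5] T [-0.03 -0.04 -0.02] w 0.5 j6 0.87 clk 24.425
```

View pics/t15c.png

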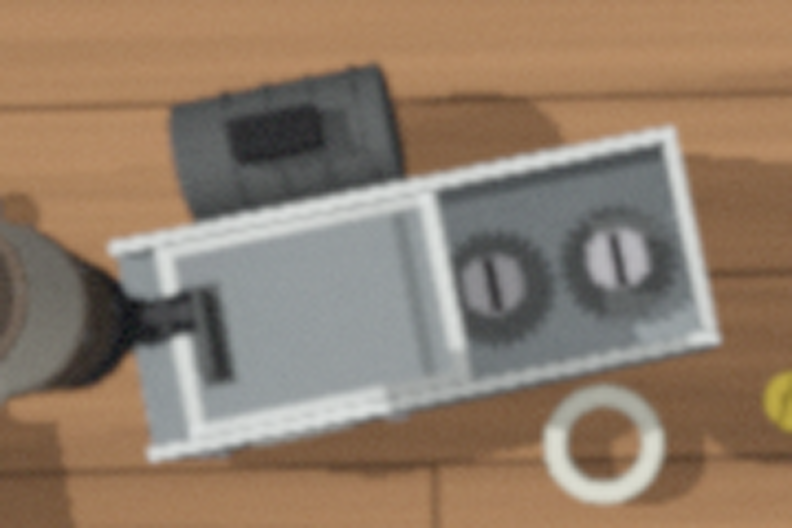

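Request:
{"op": "play_rows", "data": {"targets": [{"tx": 0, "ty": -0.004, "tz": 0.15, "spin": -0.03, "gripper": 1}, {"tx": 0, "ty": -0.004, "tz": 0.3, "spin": -0.03, "gripper": 1}, {"tx": 0, "ty": -0.004, "tz": 0.382, "spin": -0.03, "gripper": 1}, {"tx": 0, "ty": -0.004, "tz": 0.382, "spin": -0.03, "gripper": 1}]}}

```text
clock: 24.98
position: [499.0, 338.6, 137.5]
ee_rot: [0.996, 0.093, -0.001, 0.001]
contact_force: [-1.0, 0.4, 1.7]
gripper_width: -0.0
```

Request:
{"op": "play_rows", "data": {"targets": [{"tx": 0, "ty": 0.04, "tz": 0, "spin": 0, "gripper": 1}, {"tx": 0, "ty": 0.09, "tz": 0, "spin": 0, "gripper": 1}, {"tx": 0, "ty": 0.15, "tz": 0, "spin": 0, "gripper": 1}, {"tx": 0, "ty": 0.22, "tz": 0, "spin": 0, "gripper": 1}, {"tx": 0, "ty": 0.29, "tz": 0, "spin": 0, "gripper": 1}, {"tx": 0, "ty": 0.36, "tz": 0, "spin": 0, "gripper": 1}, {"tx": 0, "ty": 0.43, "tz": 0, "spin": 0, "gripper": 1}, {"tx": 0, "ty": 0.5, "tz": 0, "spin": 0, "gripper": 1}, {"tx": 0, "ty": 0.57, "tz": 0, "spin": 0, "gripper": 1}, {"tx": 0, "ty": 0.63, "tz": 0, "spin": 0, "gripper": 1}, {"tx": 0, "ty": 0.66, "tz": 0, "spin": 0, "gripper": 1}, {"tx": 0, "ty": 0.66, "tz": 0, "spin": 0, "gripper": 1}]}}

```text
clock: 26.48
position: [529.1, 176.4, 137.9]
ee_rot: [0.996, 0.093, -0.002, 0.001]
contact_force: [-0.2, -0.0, -0.0]
gripper_width: -0.3
```

Request:
{"op": "play_rows", "data": {"targets": [{"tx": 0, "ty": 0.02, "tz": 0, "spin": 0, "gripper": 1}, {"tx": 0, "ty": 0.035, "tz": 0, "spin": 0, "gripper": 1}, {"tx": 0, "ty": 0.045, "tz": 0, "spin": 0, "gripper": 1}]}}

```text
clock: 26.85
position: [531.5, 166.7, 138.1]
ee_rot: [0.996, 0.093, -0.001, 0.0]
contact_force: [-2.0, 2.3, -1.4]
gripper_width: -0.0
```

Request:
{"op": "play_rows", "data": {"targets": [{"tx": 0, "ty": 0.01, "tz": 0, "spin": 0, "gripper": 1}, {"tx": 0, "ty": 0.02, "tz": 0, "spin": 0, "gripper": 1}, {"tx": 0, "ty": 0.026, "tz": 0, "spin": 0, "gripper": 1}]}}

```text
clock: 27.22
position: [532.6, 163.8, 138.5]
ee_rot: [0.996, 0.093, 0.0, -0.003]
contact_force: [-10.5, 18.8, -0.3]
gripper_width: -0.1
```

Request:
{"op": "play_rows", "data": {"targets": [{"tx": 0, "ty": 0.008, "tz": 0, "spin": 0, "gripper": 1}, {"tx": 0, "ty": 0.008, "tz": 0, "spin": 0, "gripper": 1}]}}

```text
clock: 27.48
position: [532.7, 163.8, 138.6]
ee_rot: [0.996, 0.093, 0.0, -0.004]
contact_force: [-10.1, 20.8, 1.0]
gripper_width: 0.0
```

Request:
{"op": "play_rows", "data": {"targets": [{"tx": 0, "ty": -0.05, "tz": 0, "spin": 0, "gripper": 1}, {"tx": 0, "ty": -0.1, "tz": 0, "spin": 0, "gripper": 1}, {"tx": 0, "ty": -0.1, "tz": -0.2, "spin": 0, "gripper": 1}, {"tx": 0, "ty": -0.1, "tz": -0.4, "spin": 0, "gripper": 1}, {"tx": -0.3, "ty": -0.7, "tz": -0.4, "spin": 0, "gripper": 1}, {"tx": -0.3, "ty": -0.7, "tz": -0.4, "spin": 0, "gripper": 1}, {"tx": -0.3, "ty": -0.7, "tz": -0.4, "spin": 0, "gripper": 1}, {"tx": -0.3, "ty": -0.7, "tz": -0.4, "spin": 0, "gripper": 1}, {"tx": -0.3, "ty": -0.7, "tz": -0.4, "spin": 0, "gripper": 1}, {"tx": -0.3, "ty": -0.7, "tz": -0.4, "spin": 0, "gripper": 1}]}}

```text
clock: 28.72
position: [428.4, 315.7, 238.8]
ee_rot: [0.996, 0.093, 0.0, 0.0]
contact_force: [0.1, -0.7, -0.3]
gripper_width: 0.2
```

```bash
python3 -c "
from h import *
snap('top','t16'); crop('t16',150,170,310,270,5,'t16c'); snap('scene','s16'); print(read_state()['contact_force'])"
```

```text
[0.1815636  0.72771935 0.12128943]
```

View pics/t16c.png

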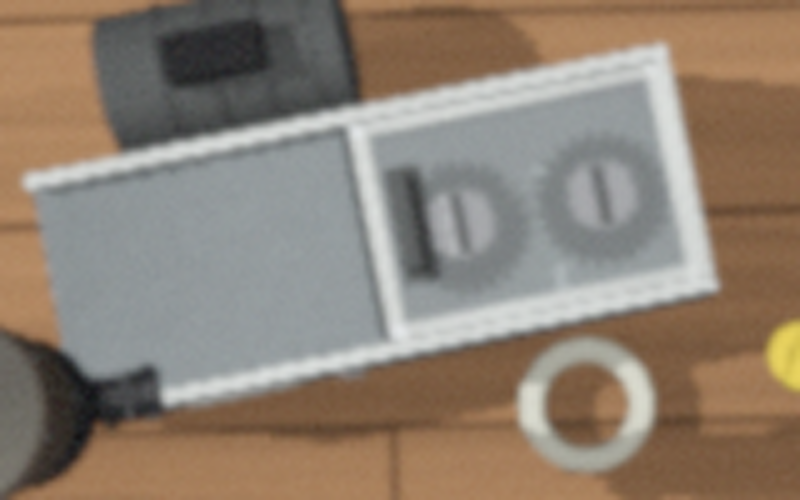

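View pics/s16.png

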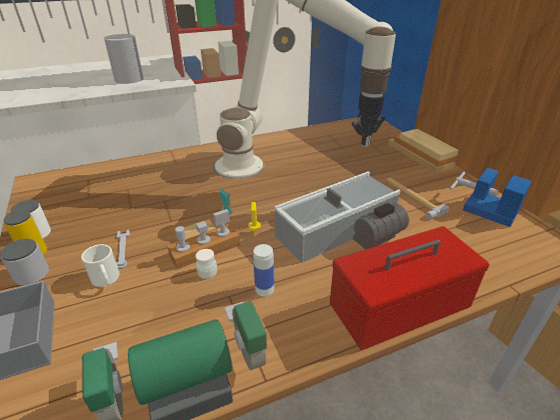

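View pics/t16.png

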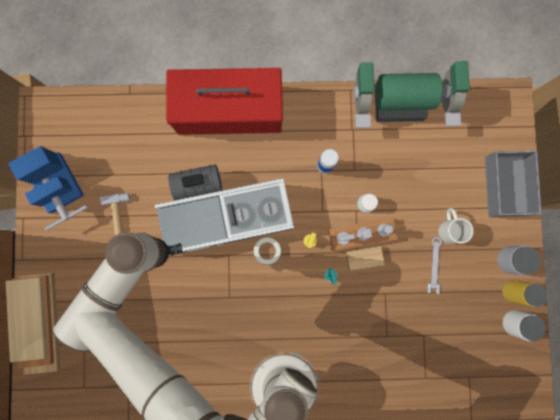

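```bash
python3 -c "
from bench import job_done
print(job_done())"
```

```text
the job is handed in; nothing more can be done
None
```

I did the whole job in the order asked and handed it in at about 29 s on the robot's clock.

- **Guard open:** I pushed it to its open stop. The push met about 15 N and the guard moved no farther.
- **Screw:** The loose one was the left screw in the top view, at machine y = +45. I turned it clockwise with the steel key from the rack until the wrist torque rose from about 0.1 to 1.15 N m, so it was at its stop. The top picture then showed its slot parallel to the tight screw's.
- **Key:** It is back upright in its own pocket, with its collar resting on the rack.
- **Guard shut:** I pushed it to its closed stop, about 20 N at the end.

In the last pictures nothing else on the bench had visibly moved, and the arm stood clear of everything. No check failed. While turning, the key leaned on the slot with about 6 to 7 N sideways, and this was gone once I lifted it out. The guard's closed position read about 1 to 3 mm off what I had worked out, which is about what the camera calibration allows.

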